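Clear the label-reading station and read in the sample jars

TASK

Get the label-reading station ready and load it: lift the steel canister off the plate by its handle and set it down gently, upright, in the middle of the round cork mat; then, with the held scraper block, wipe all the loose white chips off the plate into the blue catch tray at its end (never touch chips with the fingers or the jars), and put the scraper back in the middle of its green pad. Then stand every sample jar on the cleared plate, side by side along the middle of it (midway between the front rail and the scanner), each with its orange-labelled side turned square to the scanner, and when all stand right press the green start button fully down. Keep the canister upright throughout and leave the other bottles and tools alone.

Things in the scene. Friction and masses are not known exactly. Their poses are not given: they have to be found in the camera images.
- station: Fixed station. Origin on the bench under the middle of its flat aluminium plate; x points to the scanner, y along the plate to the blue catch tray. Plate top 30 mm above bench; clear lane x -52..52, y -161..165 mm; blue rails 10 above the plate on the robot side (8 wide) and at the -y end. Black scanner bar, red window: x 52..98, top 78 above bench. The +y end is open and drops into the tray.
- tray_mid (a point): Centre of the catch tray's inner floor, 4 mm above the bench, at station x 0, y 204. Inside 102 (station x) x 81 (station y) mm, outer walls 26 high.
- start (a joint): Travel of the green start button, m: 0 up, 0.006 fully down; springs back. About 5 N.
- start_top (a point): Middle of the top of the green button (30 dia), which stands on a grey console 56 x 56 mm beside the -y end of the plate, at station x 20, y -200; pressed straight down.
- mat: Fixed round cork mat, 140 dia, 6 thick; origin at the centre of its underside.
- pad: Fixed flat green pad, 90 (x) x 150 (y) x 2 mm thick, the scraper's parking place; origin at the centre of its underside.
- canister: Closed steel canister, 84 dia, 74 tall, blue band, about 0.45 kg; origin at the centre of its underside, z up. Black handle bar above the lid along its own y: 12 wide (x), 76 long, from 110 to 122 mm above the origin, on a post at each end (60 clear between posts, 36 clear under the bar). Pinch the bar across its x.
- scraper: Scraper block; origin at the centre of its underside. Black rubber foot 40 (x) x 92 (y) x 14 tall; on it a yellow upright grip 22 (x) x 70 (y), reaching from 14 to 60 mm above the origin. Same both ways round.
- chip0: Loose white ceramic chip, 14 x 12 x 9 tall, 12 g; origin at the centre of its underside as it lies at the start. Two to four of the four chips are present; an absent one reads None.
- chip1: Loose white ceramic chip, 14 x 12 x 9 tall, 12 g; origin at the centre of its underside as it lies at the start. Two to four of the four chips are present; an absent one reads None.
- chip2: Loose white ceramic chip, 14 x 12 x 9 tall, 12 g; origin at the centre of its underside as it lies at the start. Two to four of the four chips are present; an absent one reads None.
- chip3: Loose white ceramic chip, 14 x 12 x 9 tall, 12 g; origin at the centre of its underside as it lies at the start. Two to four of the four chips are present; an absent one reads None.
- jar0: Squat amber sample jar, 52 dia x 55 tall, white cap (51 dia, from 42 up), 0.14 kg; origin at the centre of its underside, z up. Its marked side (orange label) faces its own +x; a black stripe on the cap runs from the middle to that side. Three or four of the four jars are present; absent: None.
- jar0_mark (a point): Middle of the orange label on jar0, 26 mm from its axis along +x, 21 mm above its underside.
- jar1: Squat amber sample jar, 52 dia x 55 tall, white cap (51 dia, from 42 up), 0.14 kg; origin at the centre of its underside, z up. Its marked side (orange label) faces its own +x; a black stripe on the cap runs from the middle to that side. Three or four of the four jars are present; absent: None.
- jar1_mark (a point): Middle of the orange label on jar1, 26 mm from its axis along +x, 21 mm above its underside.
- jar2: Squat amber sample jar, 52 dia x 55 tall, white cap (51 dia, from 42 up), 0.14 kg; origin at the centre of its underside, z up. Its marked side (orange label) faces its own +x; a black stripe on the cap runs from the middle to that side. Three or four of the four jars are present; absent: None.
- jar2_mark (a point): Middle of the orange label on jar2, 26 mm from its axis along +x, 21 mm above its underside.
- jar3: Squat amber sample jar, 52 dia x 55 tall, white cap (51 dia, from 42 up), 0.14 kg; origin at the centre of its underside, z up. Its marked side (orange label) faces its own +x; a black stripe on the cap runs from the middle to that side. Three or four of the four jars are present; absent: None.
- jar3_mark (a point): Middle of the orange label on jar3, 26 mm from its axis along +x, 21 mm above its underside.
- reagent: Bystander, to be left alone: amber bottle with blue cap, 60 dia x 115 tall (mm); origin at its underside.
- beaker: Bystander, to be left alone: clear glass beaker, 68 dia x 80 tall (mm); origin at its underside.
- wash: Bystander, to be left alone: yellow squeeze bottle with white cap, 52 dia x 140 tall (mm); origin at its underside.
- stopper: Bystander, to be left alone: black rubber stopper, 34 dia x 26 tall (mm); origin at its underside.
Things that resemble listed ones, but are neither listed nor needed, are in the scene too. Of the things like the canister, leave any that is pink or turquoise; of the rest the larger one is meant.

How it is judged:
By the outcome, as a careful person would: the job done as asked, in the order asked, and still so for the second after the job is handed in, with the robot touching nothing.
Of chip0, chip1, chip2, chip3 only 2 to 4 are there at a start; the rules pass over those that are not, and their reading is None.
Of jar0, jar1, jar2, jar3 only 3 to 4 are there at a start; the rules pass over those that are not, and their reading is None.
At some moment in a run one of jar0, jar1, jar2, jar3, scraper may be knocked a few centimetres aside while the robot is not near it.
It also fails if it takes over 200 s, if anything falls off the work surface, if the arm or the gripper's body presses on something with over 40 N, if the wrist force passes 120 N, or if a joint passes its speed limit or range.

ROBOT

A 6-joint arm with a two-finger parallel gripper is mounted at the origin on the work surface. World frame = base frame: x ahead of the robot, y to its left, z up, the work surface at z = 0. Lengths are in m, angles in rad, forces in N, time in s.
With the tool pointing down it reaches from about 0.275 to 0.725 m from the base axis. Payload 15.9 kg.
Tool frame: the origin (TCP) lies at the very end of the fingers, on their centre line; the grasp point (between the pads) lies 19 mm behind it; z points along the fingers, y is the line along which they close (so a half turn about z gives the same grasp; the last joint's range is limited). The gripper opens to 85 mm and grips with 20 to 120 N. Pads are 22 mm wide; open, the fingers measure 114 mm over their backs; the gripper's body (76 mm by 85 mm) begins 54 mm behind the grasp point. The pads swing forward as they close: fully open they stand 13 mm farther back than shut.
Start: joints at [-1.182, 0.213, -0.034, 1.323, 0, 1.571], TCP at [0.19, -0.463, 0.231] pointing down, gripper open.
Joint ranges: [-2.98, 2.98], [-0.74, 1.72], [-1.14, 1.35], [-2.1, 2.04], [-1.57, 1.44], [-3.14, 3.14]. Speed limits (rad/s): [1.89, 1.89, 2.39, 2.57, 3.14, 3.14].

INTERFACE

Orientations are given as [roll, pitch, yaw] about the fixed x, y, z axes, in that order (R = Rz(yaw) Ry(pitch) Rx(roll)).
In Python, from cell import env gives the robot as it stands.
- The arm moves only by the tool step_arm, never from a script. Its argument "series" is a list of rows, each a list of 7 numbers: the opening, from 0 (shut) to 1 (fully open), then the shift along the tool's x, y, z in m, then the turn, a rotation vector about the tool's x, y, z in degrees. In form: [[fingers, x, y, z, ax, ay, az], ...]. A call has 1 to 12 rows; each row is the pose to reach, as a shift and turn from the pose commanded when the call began, along the tool's axes at that moment; what a row does not reach only later rows make up. A row lasts 1/12 s, in which the tool goes at most 41.7 mm and 7.16 degrees, less where a joint would pass 70% of its speed; a pose out of reach is approached as far as the arm can. A call with a gripper value outside its range is refused whole. The fingers move at their own pace and stop on an object; "squeeze" is the grip in N (left out, the last holds). Time passes only in rows, so rows that repeat a pose let the fingers close. It gives the time, the measured TCP pose, the force, the opening and the grip force at its end, in the units of the state.
- env.get_obs(): the state, without advancing time (a new reading comes with each control period).
- env.snapshot(name): name is "side" or "top"; returns a dict with "image" (480x640x3 uint8, blue, green, red), "depth" (480x640 float32, m along the optical axis (not along the pixel's ray), 0 where there is no reading), "fx", "fy", "cx", "cy" (pixels), "origin" and "rotation" of the camera in the world. Camera axes: x right, y up, looking along -z (the intrinsics and any distortion apply to the point x, -y, -z); pixel columns grow to the right and rows downward; lengths in m; the calibration is good to about 2 mm. A picture is of the moment at which its call begins.
- env.finish_job(): hands the job in; it is judged then, once.
The state is a dict: "time_s": time; "qpos": joint angles; "qd": joint speeds; "joint_efforts": joint torques, N m; "tcp_pos": TCP position; "eef_rot": TCP orientation; "contact_force": force on the tool from outside, world axes, zero at the start; "ft_torque": the same for the moment, N m; "finger_gap": finger opening in m; "finger_force": force on a finger pad.
Only numpy, scipy, OpenCV 4.12 (cv2) and the standard library are available. Lean on these libraries where they do the work, as an engineer would, in place of code of your own. Each camera call takes 0.05 s, during which the arm holds its last target. There are 200 camera calls.

## Working session

There is one attempt and no reset: what is moved stays moved. The work goes in short steps, Python scripts to look and compute and a tool call to move; the robot and the scene stay as the last step left them, time stands still between calls to the robot, and variables do not carry over. Pictures are saved under pics/ and viewed, at most 14 in all, crops included, and the job is handed in when it is done.

Besides the shell and the picture viewer there is one more tool, called by a JSON object that holds its "method" and its "body", one argument or row to a line. step_arm: Moves the arm, as the interface text tells. Its arguments: {"type":"object","properties":{"series":{"type":"array","items":{"type":"array","items":{"type":"number"}}},"squeeze":{"type":"number"}},"required":["series"]}

```bash
ls; mkdir -p pics; python3 - <<'E'
from cell import env
import cv2,numpy as np,pickle
print(env.get_obs())
for n in("side","top"):
    s=env.snapshot(n); cv2.imwrite(f"pics/{n}0.png",s["image"]); pickle.dump(s,open(f"{n}0.pkl","wb"))
    print(n,{k:v for k,v in s.items() if k not in("image","depth")},(s["depth"]>0).mean())
E
```

```text
pics
{'time_s': 0.0, 'qpos': array([-1.18204069e+00,  2.13379821e-01, -3.50416344e-02,  1.32348855e+00,
       -6.12946554e-05,  1.57077876e+00]), 'qd': array([ 0.00023133,  0.0006883 , -0.00096218,  0.00106793, -0.00174827,
        0.00240592]), 'joint_efforts': array([ 3.08770541e-03, -6.86154413e+01,  4.87120628e+01,  1.74353085e-02,
        2.23990878e-04, -5.29348000e-06]), 'tcp_pos': array([ 0.18937634, -0.46239443,  0.23081126]), 'eef_rot': array([-3.14047897e+00,  6.12750508e-05,  3.88773275e-01]), 'contact_force': array([ 0.05898468, -0.26671544, -0.14717094]), 'ft_torque': array([0.01159769, 0.034013  , 0.00488813]), 'finger_force': 0.0, 'finger_gap': 0.08538728414715333}
side {'fx': 572.0114448453454, 'fy': 572.0114448453454, 'cx': 314.9726674276465, 'cy': 236.72941331731693, 'origin': array([0.24555505, 0.98558707, 1.13163822]), 'rotation': array([ 0.80176159,  0.0085566 , -2.84377701])} 0.9961295572916666
top {'fx': 439.14519139614896, 'fy': 439.14519139614896, 'cx': 315.4755605538421, 'cy': 239.05755448192218, 'origin': array([ 0.45457208, -0.08037458,  1.03821084]), 'rotation': array([ 0.128164  , -0.01620014, -1.56844593])} 0.996015625
```

View pics/top0.png

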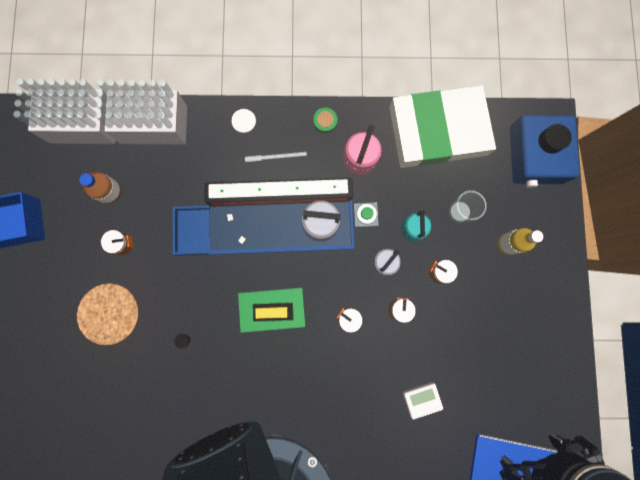

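View pics/side0.png

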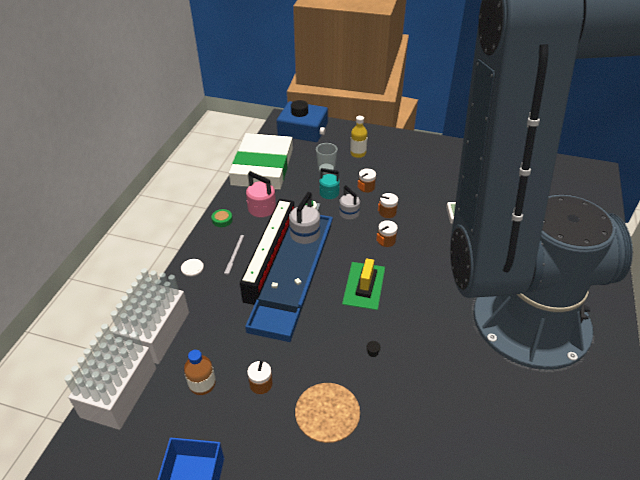

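The top view shows the canister at (321,218), chips at (230,217) and (242,240), and jars at (114,241), (350,320), (404,310) and (446,271). It also shows the mat at (108,314), the scraper at (271,312) and the button at (367,213). The side view agrees.

```bash
cat >h.py <<'E'
import numpy as np,cv2,pickle
from scipy.spatial.transform import Rotation as R
def cloud(s):
    v,u=np.mgrid[:480,:640]; d=s["depth"]
    p=np.stack([(u-s["cx"])/s["fx"]*d,-(v-s["cy"])/s["fy"]*d,-d],-1)
    return p@R.from_euler("xyz",s["rotation"]).as_matrix().T+s["origin"]
def ray(s,u,v,z):
    d=R.from_euler("xyz",s["rotation"]).as_matrix()@np.array([(u-s["cx"])/s["fx"],-(v-s["cy"])/s["fy"],-1])
    return s["origin"]+d*(z-s["origin"][2])/d[2]
def proj(s,p):
    q=(np.asarray(p)-s["origin"])@R.from_euler("xyz",s["rotation"]).as_matrix()
    return np.array([s["cx"]-s["fx"]*q[...,0]/q[...,2],s["cy"]+s["fy"]*q[...,1]/q[...,2]]).T
def tri(st,a,ss,b):  # two-view triangulation
    A=[];B=[]
    for s,(u,v) in((st,a),(ss,b)):
        d=R.from_euler("xyz",s["rotation"]).as_matrix()@np.array([(u-s["cx"])/s["fx"],-(v-s["cy"])/s["fy"],-1]);d/=np.linalg.norm(d)
        P=np.eye(3)-np.outer(d,d);A.append(P);B.append(P@s["origin"])
    return np.linalg.solve(sum(A),sum(B))
def snap(env,tag):
    o={}
    for n in("top","side"):
        o[n]=env.snapshot(n); pickle.dump(o[n],open(f"{n}{tag}.pkl","wb"))
    return o["top"],o["side"]
def load(tag): return [pickle.load(open(f"{n}{tag}.pkl","rb")) for n in("top","side")]
def crop(s,x,y,w,h,k,name): cv2.imwrite("pics/"+name,cv2.resize(s["image"][y:y+h,x:x+w],None,fx=k,fy=k,interpolation=cv2.INTER_CUBIC))
E
python3 - <<'E'
from h import *
t,s=load("0"); 
crop(t,165,170,300,170,2.6,"ct.png"); 
crop(s,235,160,180,160,3.7,"cs.png")
C=cloud(t);D=cloud(s)
for n,(u,v) in dict(bench=(300,370),plate=(270,225),trayfloor=(190,230),mat=(108,314),pad=(245,325),grip=(271,312),j0=(114,243),j1=(350,320),j2=(404,310),j3=(446,271),scan=(280,190),hand=(321,215)).items(): print(n,C[v,u].round(4))
for n,(u,v) in dict(bench=(400,330),plate=(290,265),mat=(327,412),pad=(355,295),grip=(367,265),j0=(259,368),j1=(387,226),j2=(388,199)).items(): print(n,D[v,u].round(4))
E
```

```text
bench [ 0.2849 -0.062  -0.0026]
plate [0.617  0.0092 0.0302]
trayfloor [0.6082 0.2006 0.0043]
mat [0.4116 0.3805 0.006 ]
pad [0.3869 0.0657 0.0034]
grip [0.4188 0.0013 0.0608]
j0 [0.5705 0.3551 0.0547]
j1 [ 0.4014 -0.1727  0.0544]
j2 [ 0.4236 -0.2921  0.0583]
j3 [ 0.5103 -0.3898  0.0544]
scan [ 0.6879 -0.0163  0.0804]
hand [ 0.6185 -0.1057  0.1526]
bench [ 3.041e-01  1.232e-01 -2.000e-04]
plate [0.6208 0.0199 0.0284]
mat [0.4119 0.3887 0.0095]
pad [ 0.4366  0.0445 -0.0033]
grip [ 0.4209 -0.0081  0.0607]
j0 [0.578  0.353  0.0519]
j1 [ 0.4032 -0.1736  0.0539]
j2 [ 0.4238 -0.285   0.0558]
```

View pics/ct.png

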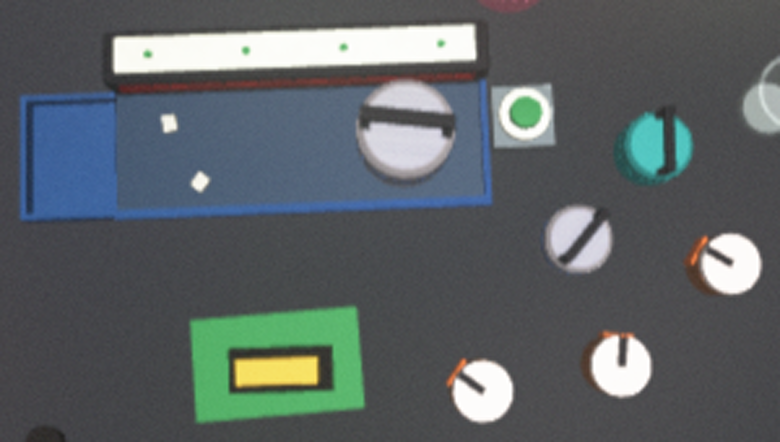

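View pics/cs.png

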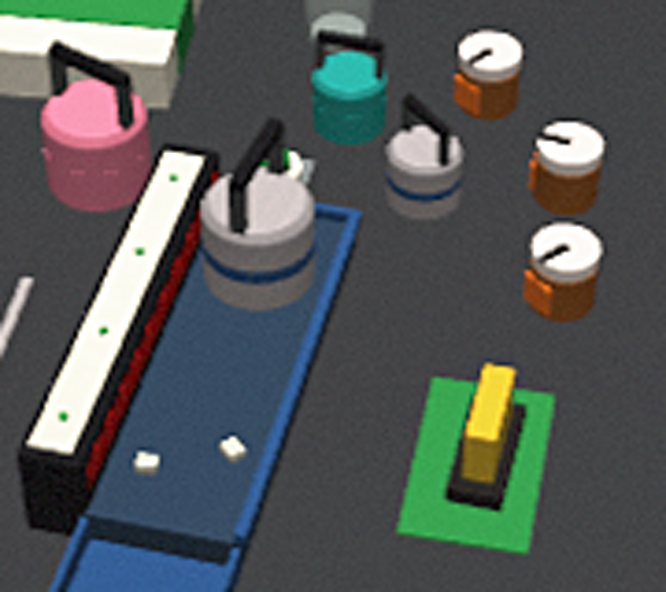

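The crops confirm two chips, at crop (169,123) and (200,182). The canister handle runs from (363,118) to (450,126). The jar stripes point to the orange labels. Next I fit the numbers.

```bash
cat >>h.py <<'E'
def hullc(m):
    c=max(cv2.findContours(m.astype(np.uint8),0,1)[0],key=cv2.contourArea); h=cv2.convexHull(c); M=cv2.moments(h)
    return np.array([M["m10"]/M["m00"],M["m01"]/M["m00"]]),h
def local(s,u,v,r):
    V,U=np.mgrid[:480,:640]; return (abs(U-u)<r)&(abs(V-v)<r)
def white(s):
    h=cv2.cvtColor(s["image"],cv2.COLOR_BGR2HSV); return (h[...,1]<60)&(h[...,2]>150)
def jar(s,u,v,z=.055,r=16):
    m=white(s)&local(s,u,v,r); c,h=hullc(m); p=ray(s,*c,z)
    f=np.zeros((480,640),np.uint8); cv2.fillConvexPoly(f,h,1); f=cv2.erode(f,np.ones((3,3)))
    g=s["image"].astype(float).mean(2); w=np.where(f>0,np.clip(170-g,0,None),0)
    vv,uu=np.nonzero(w>20); P=np.array([ray(s,a,b,z) for a,b in zip(uu,vv)])[:,:2]; W=w[vv,uu]
    d=P-p[:2]; k=np.linalg.norm(d,axis=1); dirn=(d*(W*1)[:,None]).sum(0)
    mu=(P*W[:,None]).sum(0)/W.sum(); e=np.linalg.eigh(((P-mu)*W[:,None]).T@(P-mu))[1][:,1]
    if e@dirn<0:e=-e
    return p[:2],np.degrees(np.arctan2(e[1],e[0])),np.degrees(np.arctan2(dirn[1],dirn[0]))
E
python3 - <<'E'
from h import *
t,s=load("0"); np.set_printoptions(suppress=True,precision=4)
for nm,q,js in (("top",t,[(350,320),(404,310),(446,271),(114,241)]),("side",s,[(387,227),(388,200),(367,175),(259,370)])):
    C=cloud(q); H=cv2.cvtColor(q["image"],cv2.COLOR_BGR2HSV); x,y,z=C[...,0],C[...,1],C[...,2]
    blue=(H[...,0]>95)&(H[...,0]<125)&(H[...,1]>120)
    for j in js: print(nm,"jar",*jar(q,*j))
    m=blue&(abs(z-.04)<.004)&(x>.53)&(x<.60)&(y>-.15)&(y<.14)
    P=C[m][:,:2]; k=np.polyfit(P[:,1],P[:,0],1); print("rail",m.sum(),k,np.degrees(np.arctan(-k[0])),(P[:,0]-np.polyval(k,P[:,1])).std())
    m=(abs(z-.078)<.006)&(x>.63)&(x<.75)&(y>-.2)&(y<.2); P=C[m][:,:2].astype(np.float32); 
    k=np.polyfit(P[:,1],P[:,0],1);print("scan",m.sum(),k,cv2.minAreaRect(P))
    m=blue&(abs(z-.04)<.004)&(x>.58)&(x<.66)&(y<-.15)&(y>-.22); print("endrail",C[m].mean(0),C[m].std(0),m.sum())
    m=(abs(z-.03)<.015)&(x>.57)&(x<.64)&(y>0)&(y<.22)&(z>.017); print("plate-end max y",np.percentile(C[m][:,1],99.5))
    g=(H[...,0]>40)&(H[...,0]<85)&(H[...,1]>100)
    m=g&(abs(z)<.015)&(x<.5)&(x>.3)&(abs(y)<.15); print("pad",cv2.minAreaRect(np.array([ray(q,b,a,.002)[:2] for a,b in np.argwhere(m)],np.float32)))
    yl=(H[...,0]>20)&(H[...,0]<35)&(H[...,1]>120)&(x<.5)&(x>.3)&(abs(y)<.1); m=yl&(abs(z-.06)<.006)
    print("grip",cv2.minAreaRect(np.array([ray(q,b,a,.06)[:2] for a,b in np.argwhere(m)],np.float32)),C[m].mean(0))
    m=(H[...,0]<25)&(H[...,1]>60)&(abs(z-.006)<.012)&(abs(x-.41)<.09)&(abs(y-.38)<.09); print("mat",ray(q,*hullc(m)[0],.006),m.sum(),C[m].mean(0))
    m=(z>.108)&(z<.135)&(abs(x-.62)<.06)&(abs(y+.11)<.07)&(H[...,2]<90); print("handle",C[m].mean(0),cv2.minAreaRect(np.array([ray(q,b,a,.122)[:2] for a,b in np.argwhere(m)],np.float32)),m.sum())
    m=(abs(z-.104)<.006)&(abs(x-.62)<.06)&(abs(y+.11)<.07)&(H[...,2]>110); print("lid",C[m].mean(0),m.sum(),ray(q,*hullc(m)[0],.104))
    m=g&(abs(x-.62)<.06)&(abs(y+.22)<.05); print("button",C[m].mean(0),m.sum())
    m=(H[...,1]<60)&(H[...,2]>140)&(z<.05)&(z>.02)&(abs(x-.61)<.05)&(y>-.05)&(y<.16)
    n,_,st,ce=cv2.connectedComponentsWithStats(m.astype(np.uint8)); print("chips",[(ray(q,*c,.039)[:2],a[4]) for c,a in zip(ce[1:],st[1:])])
E
```

```text
top jar [ 0.4014 -0.1732] 54.54976791250311 53.62395158381483
top jar [ 0.4226 -0.2914] -2.7591562303802886 -7.2298914759897235
top jar [ 0.5101 -0.3895] 59.82554284298537 58.04767811203618
top jar [0.5747 0.3589] -81.18497999498705 -78.53372959564332
rail 376 [-0.0435  0.5581] 2.4925844611773913 0.0020847971697975994
scan 2977 [-0.0435  0.6877] ((0.6890207529067993, -0.013616427779197693), (0.046771030873060226, 0.330538272857666), 2.522827625274658)
endrail [ 0.618  -0.1787  0.0391] [0.0235 0.0019 0.0016] 76
plate-end max y 0.14812888978232755
pad ((0.42229560017585754, 0.00623214989900589), (0.09070172905921936, 0.14976105093955994), 4.964227676391602)
grip ((0.41662466526031494, 0.0024398379027843475), (0.021659137681126595, 0.06817536056041718), 0.10911538451910019) [0.417  0.0024 0.0608]
mat [0.4119 0.3824 0.006 ] 3047 [0.4121 0.3828 0.0048]
handle [ 0.6132 -0.1106  0.1266] ((0.6143707036972046, -0.1064024269580841), (0.07246734946966171, 0.002383175306022167), 83.49191284179688) 7
lid [ 0.6162 -0.1059  0.1027] 783 [ 0.6021 -0.1053  0.104 ]
button [ 0.6432 -0.2135  0.0512] 91
c
[... 577 characters left out ...]
382] [0.0052 0.0026 0.002 ] 12
plate-end max y 0.15220406132381542
pad ((0.4225893020629883, 0.007431693375110626), (0.09221542626619339, 0.15188896656036377), 4.830516815185547)
grip ((0.4189609885215759, 0.004764270037412643), (0.022228246554732323, 0.07588088512420654), 1.6773701906204224) [0.4186 0.0044 0.0604]
mat [0.412  0.3875 0.006 ] 3094 [0.4124 0.3862 0.005 ]
handle [ 0.6198 -0.1047  0.1206] ((0.6203910112380981, -0.10384529829025269), (0.09579848498106003, 0.019320759922266006), 84.42876434326172) 64
lid [ 0.6156 -0.1018  0.1024] 331 [ 0.6059 -0.102   0.104 ]
button [ 0.6359 -0.2152  0.0475] 7
chips [(array([0.5814, 0.0749]), np.int32(26)), (array([0.6345, 0.1037]), np.int32(28))]
```

```bash
cat >>h.py <<'E'
def handle(q,c,zt):
    C=cloud(q);x,y,z=C[...,0],C[...,1],C[...,2]; g=q["image"].mean(2)
    m=(z>zt-.016)&(z<zt+.02)&(np.hypot(x-c[0],y-c[1])<.07)&(g<90)
    P=np.array([ray(q,b,a,zt)[:2] for a,b in np.argwhere(m)],np.float32); mu=P.mean(0)
    e=np.linalg.svd(P-mu,full_matrices=False)[2][0]; r=(P-mu)@e
    return mu+e*(r.max()+r.min())/2,np.degrees(np.arctan2(*(e[::-1]*np.sign(e[1]))))-90,np.ptp(r),C[m].mean(0),len(P)
def lid(q,c,zt):
    C=cloud(q); m=(abs(C[...,2]-zt)<.008)&(np.hypot(C[...,0]-c[0],C[...,1]-c[1])<.06)
    P=np.array([ray(q,b,a,zt)[:2] for a,b in np.argwhere(m)],np.float32); return cv2.minEnclosingCircle(P)
def go(env,x,y,z,yaw,sh=1):
    o=env.get_obs(); Rm=R.from_euler("xyz",o["eef_rot"]).as_matrix(); T=R.from_euler("xyz",[np.pi,0,np.radians(yaw)]).as_matrix()
    print("shift mm",(Rm.T@(np.array([x,y,z])-o["tcp_pos"])*1e3).round(1),"rot deg",np.degrees(R.from_matrix(Rm.T@T).as_rotvec()).round(2))
E
python3 - <<'E'
from h import *
from cell import env
np.set_printoptions(suppress=True,precision=4)
t,s=load("0")
for q in(t,s): print(handle(q,(.615,-.104),.152),lid(q,(.615,-.104),.104))
go(env,.615,-.104,.25,-95);go(env,.615,-.104,.25,85)
E
```

```text
(array([ 0.6187, -0.106 ], dtype=float32), np.float32(-5.199333), np.float32(0.0743984), array([ 0.6188, -0.1066,  0.1508]), 192) ((0.6179653406143188, -0.10615350306034088), 0.04116582125425339)
(array([ 0.6191, -0.0967], dtype=float32), np.float32(-3.115158), np.float32(0.09078035), array([ 0.6205, -0.102 ,  0.1481]), 126) ((0.6191084384918213, -0.10188467800617218), 0.04664937034249306)
shift mm [ 529.7 -170.4  -18.9] rot deg [ -0.04   0.06 117.27]
shift mm [ 529.7 -170.4  -18.9] rot deg [ -0.05  -0.03 -62.73]
```

{"method": "step_arm", "body": {
  "series": [
    [0.6,0.04,-0.013,-0.005,0,0,-5],
    [0.6,0.08,-0.026,-0.019,0,0,-10],
    [0.6,0.12,-0.039,-0.019,0,0,-16],
    [0.6,0.16,-0.052,-0.019,0,0,-22],
    [0.6,0.2,-0.065,-0.019,0,0,-28],
    [0.6,0.24,-0.078,-0.019,0,0,-34],
    [0.6,0.28,-0.091,-0.019,0,0,-40],
    [0.6,0.32,-0.104,-0.019,0,0,-46],
    [0.6,0.36,-0.117,-0.019,0,0,-52],
    [0.6,0.4,-0.13,-0.019,0,0,-58],
    [0.6,0.44,-0.143,-0.019,0,0,-62.7],
    [0.6,0.48,-0.156,-0.019,0,0,-62.7]
  ],
  "squeeze": 60
}}

```text
time_s: 1.1
tcp_pos: [0.5703, -0.1391, 0.25]
eef_rot: [-3.141, -0.0, 1.489]
contact_force: [0.1, -1.4, -1.0]
finger_gap: 0.0513
finger_force: 0.0
```

```bash
python3 - <<'E'
from h import *
from cell import env
go(env,.6187,-.105,.25,85)
o=env.get_obs();print(o["tcp_pos"],o["eef_rot"],o["qd"],o["finger_gap"])
E
```

```text
shift mm [37.9 45.5  0. ] rot deg [-0.02 -0.    0.32]
[ 0.57030182 -0.13908129  0.25003388] [-3.14121049e+00 -2.29293609e-05  1.48911692e+00] [ 0.7086732   0.6379412   0.92372798  0.28055372 -0.00115078  0.83698892] 0.05128769302832457
```

{"method": "step_arm", "body": {
  "series": [
    [0.6,0,0,0,0,0,0],
    [0.6,0,0,0,0,0,0],
    [0.6,0,0,0,0,0,0]
  ]
}}

```text
time_s: 1.35
tcp_pos: [0.5688, -0.141, 0.2499]
eef_rot: [-3.141, 0.0, 1.483]
contact_force: [-0.0, -0.5, 1.0]
finger_gap: 0.051
finger_force: 0.0
```

```bash
python3 - <<'E'
from h import *
from cell import env
go(env,.6187,-.105,.127,85)
E
```

```text
shift mm [ 40.2  46.7 122.8] rot deg [-0.06  0.01 -0.01]
```

{"method": "step_arm", "body": {
  "series": [
    [0.6,0.02,0.023,0,0,0,0],
    [0.6,0.04,0.0467,0.0,0,0,0],
    [0.6,0.0402,0.0467,0.02,0,0,0],
    [0.6,0.0402,0.0467,0.045,0,0,0],
    [0.6,0.0402,0.0467,0.07,0,0,0],
    [0.6,0.0402,0.0467,0.095,0,0,0],
    [0.6,0.0402,0.0467,0.115,0,0,0],
    [0.6,0.0402,0.0467,0.1228,0,0,0],
    [0.6,0.0402,0.0467,0.1228,0,0,0],
    [0.6,0.0402,0.0467,0.1228,0,0,0]
  ]
}}

```text
time_s: 2.18
tcp_pos: [0.619, -0.1058, 0.1285]
eef_rot: [3.141, 0.0, 1.482]
contact_force: [0.2, -0.3, 0.7]
finger_gap: 0.0514
finger_force: 0.0
```

```bash
python3 - <<'E'
from h import *
from cell import env
t,s=snap(env,"1"); a=t["image"][150:270,250:400]; b=s["image"][150:270,240:390]
cv2.imwrite("pics/g1.png",cv2.resize(np.hstack([a,b]),None,fx=2.6,fy=2.6,interpolation=2))
E
```

```text
(no output)
```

View pics/g1.png

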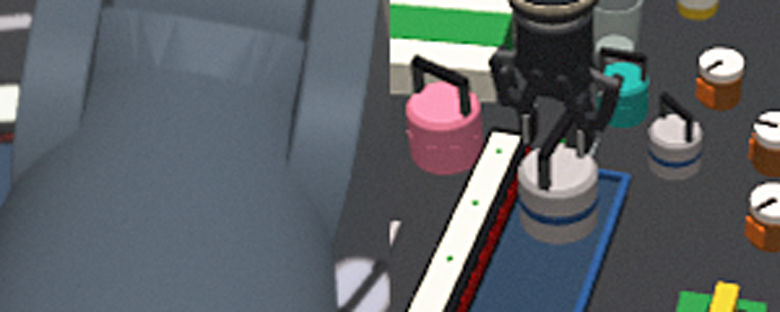

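The arm blocks the top view. In the side view the open fingers straddle the handle bar, at about crop (555,135). Now close and lift.

{"method": "step_arm", "body": {
  "series": [
    [0,0,0,0,0,0,0],
    [0,0,0,0,0,0,0],
    [0,0,0,0,0,0,0],
    [0,0,0,0,0,0,0],
    [0,0,0,0,0,0,0],
    [0,0,0,0,0,0,0],
    [0,0,0,-0.005,0,0,0],
    [0,0,0,-0.01,0,0,0],
    [0,0,0,-0.015,0,0,0],
    [0,0,0,-0.02,0,0,0],
    [0,0,0,-0.02,0,0,0]
  ],
  "squeeze": 60
}}

```text
time_s: 3.2
tcp_pos: [0.6195, -0.1051, 0.1486]
eef_rot: [3.141, 0.0, 1.483]
contact_force: [-1.1, 0.1, -4.9]
finger_gap: 0.0109
finger_force: 58.9
```

```bash
python3 - <<'E'
from h import *
from cell import env
go(env,.6187,-.105,.28,85)
go(env,.412,.384,.28,85)
E
```

```text
shift mm [  -0.    -0.7 -131.4] rot deg [ 0.06  0.01 -0.02]
shift mm [ 469.  -249.4 -131.7] rot deg [ 0.06  0.01 -0.02]
```

{"method": "step_arm", "body": {
  "series": [
    [0,0,0,-0.02,0,0,0],
    [0,0,0,-0.045,0,0,0],
    [0,0,0,-0.07,0,0,0],
    [0,0,0,-0.095,0,0,0],
    [0,0.01,-0.005,-0.115,0,0,0],
    [0,0.025,-0.013,-0.125,0,0,0],
    [0,0.045,-0.024,-0.13,0,0,0],
    [0,0.07,-0.037,-0.13,0,0,0],
    [0,0.1,-0.053,-0.13,0,0,0],
    [0,0.13,-0.069,-0.13,0,0,0],
    [0,0.16,-0.085,-0.13,0,0,0],
    [0,0.19,-0.101,-0.13,0,0,0]
  ]
}}

```text
time_s: 4.2
tcp_pos: [0.5335, 0.095, 0.2769]
eef_rot: [-3.141, -0.0, 1.483]
contact_force: [0.3, 0.6, -5.5]
finger_gap: 0.0106
finger_force: 59.3
```

{"method": "step_arm", "body": {
  "series": [
    [0,0.03,-0.016,0,0,0,0],
    [0,0.06,-0.032,0,0,0,0],
    [0,0.09,-0.048,0,0,0,0],
    [0,0.12,-0.064,0,0,0,0],
    [0,0.15,-0.08,0,0,0,0],
    [0,0.18,-0.096,0,0,0,0],
    [0,0.21,-0.112,0,0,0,0],
    [0,0.235,-0.125,0,0,0,0],
    [0,0.255,-0.136,0,0,0,0],
    [0,0.27,-0.144,0,0,0,0],
    [0,0.279,-0.148,0,0,0,0],
    [0,0.279,-0.148,0,0,0,0]
  ]
}}

```text
time_s: 5.2
tcp_pos: [0.4107, 0.3856, 0.2768]
eef_rot: [-3.141, 0.0, 1.485]
contact_force: [0.6, -1.0, -5.1]
finger_gap: 0.0112
finger_force: 59.3
```

{"method": "step_arm", "body": {
  "series": [
    [0,0,0,0.02,0,0,0],
    [0,0,0,0.045,0,0,0],
    [0,0,0,0.07,0,0,0],
    [0,0,0,0.09,0,0,0],
    [0,0,0,0.1,0,0,0],
    [0,0,0,0.1,0,0,0],
    [0,0,0,0.1,0,0,0]
  ]
}}

```text
time_s: 5.78
tcp_pos: [0.4123, 0.3836, 0.178]
eef_rot: [-3.142, 0.0, 1.483]
contact_force: [-0.0, -0.4, -5.8]
finger_gap: 0.0107
finger_force: 59.3
```

```bash
python3 - <<'E'
from h import *
from cell import env
np.set_printoptions(suppress=True,precision=4)
go(env,.412,.384,.1045,85)
t,s=snap(env,"2"); print(env.get_obs()["tcp_pos"])
z=env.get_obs()["tcp_pos"][2]
for q in(t,s): print(lid(q,(.412,.384),z-.0245))
a=t["image"][230:390,50:210]; b=s["image"][300:460,250:410]
cv2.imwrite("pics/g2.png",cv2.resize(np.hstack([a,b]),None,fx=2.4,fy=2.4,interpolation=2))
E
```

```text
shift mm [ 0.4 -0.4 73.5] rot deg [-0.    0.01 -0.05]
[0.4128 0.3843 0.179 ]
((0.41216975450515747, 0.37712398171424866), 0.04092890024185181)
((0.41349855065345764, 0.3887881338596344), 0.04146357998251915)
```

View pics/g2.png

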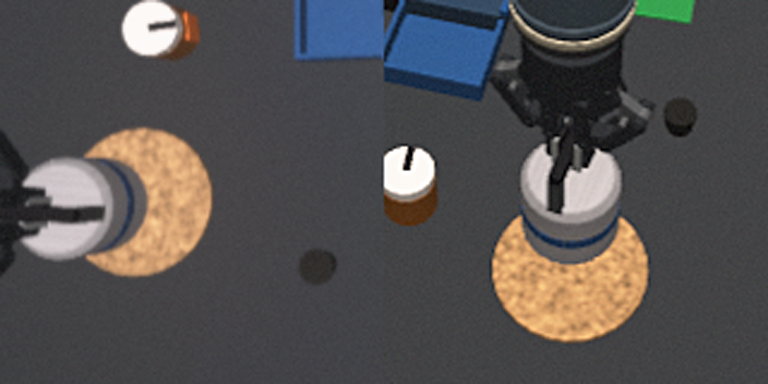

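The canister hangs upright over the mat: lid at crop (65,208) in the top view and (572,180) in the side view. Lowering slowly.

{"method": "step_arm", "body": {
  "series": [
    [0,0.001,0,0.015,0,0,0],
    [0,0.001,0,0.035,0,0,0],
    [0,0.001,0,0.05,0,0,0],
    [0,0.001,0,0.06,0,0,0],
    [0,0.001,0,0.066,0,0,0],
    [0,0.001,0,0.069,0,0,0],
    [0,0.001,0,0.0705,0,0,0],
    [0,0.001,0,0.0715,0,0,0],
    [0,0.001,0,0.072,0,0,0],
    [0,0.001,0,0.0725,0,0,0],
    [0,0.001,0,0.0725,0,0,0],
    [0,0.001,0,0.0725,0,0,0]
  ]
}}

```text
time_s: 6.88
tcp_pos: [0.4124, 0.3851, 0.1053]
eef_rot: [3.141, -0.0, 1.483]
contact_force: [0.7, 0.0, -5.3]
finger_gap: 0.0106
finger_force: 59.2
```

{"method": "step_arm", "body": {
  "series": [
    [0,0,0,0.0003,0,0,0],
    [0,0,0,0.0006,0,0,0],
    [0,0,0,0.001,0,0,0],
    [0,0,0,0.001,0,0,0]
  ]
}}

```text
time_s: 7.22
tcp_pos: [0.4125, 0.3851, 0.1041]
eef_rot: [3.141, -0.0, 1.483]
contact_force: [1.0, 0.6, -3.0]
finger_gap: 0.0106
finger_force: 59.5
```

{"method": "step_arm", "body": {
  "series": [
    [0,0,0,0.0004,0,0,0],
    [0,0,0,0.0006,0,0,0],
    [0.1,0,0,0.0006,0,0,0],
    [0.2,0,0,0.0006,0,0,0],
    [0.3,0,0,0.0006,0,0,0],
    [0.45,0,0,0.0006,0,0,0],
    [0.5,0,0,0.0006,0,0,0],
    [0.5,0,0,-0.01,0,0,0],
    [0.5,0,0,-0.04,0,0,0],
    [0.5,0,0,-0.08,0,0,0],
    [0.5,0,0,-0.12,0,0,0],
    [0.5,0,0,-0.15,0,0,0]
  ]
}}

```text
time_s: 8.22
tcp_pos: [0.4123, 0.3851, 0.2582]
eef_rot: [3.14, -0.002, 1.483]
contact_force: [1.0, 0.7, -0.0]
finger_gap: 0.0423
finger_force: 0.0
```

{"method": "step_arm", "body": {
  "series": [
    [0.5,-0.03,0,0,0,0,0],
    [0.5,-0.07,0,0,0,0,0],
    [0.5,-0.11,0,0,0,0,0],
    [0.5,-0.15,0,0,0,0,0],
    [0.5,-0.18,0,0,0,0,0],
    [0.5,-0.18,0,0,0,0,0],
    [0.5,-0.18,0,0,0,0,0]
  ]
}}

```text
time_s: 8.8
tcp_pos: [0.3966, 0.2046, 0.2552]
eef_rot: [3.14, -0.001, 1.481]
contact_force: [0.2, 0.5, 0.6]
finger_gap: 0.0427
finger_force: 0.0
```

```bash
cat >look.py <<'E'
from h import *
np.set_printoptions(suppress=True,precision=4)
def stuff(q):
    C=cloud(q); H=cv2.cvtColor(q["image"],cv2.COLOR_BGR2HSV); x,y,z=C[...,0],C[...,1],C[...,2]
    yl=(H[...,0]>20)&(H[...,0]<35)&(H[...,1]>120)&(x<.7)&(x>.3)&(abs(y)<.25); m=yl&(z>.05)&(z<.1)
    if m.sum()>20:
        zt=.06 if np.median(z[m])<.075 else .09
        print("grip",cv2.minAreaRect(np.array([ray(q,b,a,zt)[:2] for a,b in np.argwhere(m)],np.float32)),C[m].mean(0))
    o=np.array([.6149,-.0145]);c,s=np.cos(.0433),np.sin(.0433)
    X=(x-o[0])*c+(y-o[1])*s; Y=-(x-o[0])*s+(y-o[1])*c
    m=(H[...,1]<70)&(H[...,2]>130)&(z<.052)&(z>-.01)&(abs(X)<.05)&(Y>-.16)&(Y<.25)
    n,_,st,ce=cv2.connectedComponentsWithStats(m.astype(np.uint8),connectivity=8)
    for i,a in enumerate(st):
        if i and a[4]>5: p=ray(q,*ce[i],.039 if Y[int(ce[i][1]),int(ce[i][0])]<.16 else .013)[:2]-o; print("white",(p[0]*c+p[1]*s)*1e3,(-p[0]*s+p[1]*c)*1e3,a[4])
def jars(q,top):
    # find white caps at z ~.055 by mask
    C=cloud(q); m=white(q)&(abs(C[...,2]-.053)<.008)&(C[...,0]<.62)&(C[...,0]>.3)&(abs(C[...,1])<.5)
    n,_,st,ce=cv2.connectedComponentsWithStats(cv2.morphologyEx(m.astype(np.uint8),cv2.MORPH_CLOSE,np.ones((5,5))))
    for i in range(1,n):
        if st[i][4]>150: print("jar",*jar(q,*ce[i]))
E
python3 - <<'E'
from look import *
from cell import env
t,s=snap(env,"3")
for q in(t,s): 
    stuff(q);jars(q,1); print("can",handle(q,(.412,.385),.128),lid(q,(.412,.385),.08))
    C=cloud(q);H=cv2.cvtColor(q["image"],cv2.COLOR_BGR2HSV)
a=t["image"][170:340,160:470]; cv2.imwrite("pics/g3.png",cv2.resize(a,None,fx=2.5,fy=2.5,interpolation=2))
go(env,.4178,.0036,.12,91)
E
```

```text
grip ((0.4166266918182373, 0.0013534389436244965), (0.021659137681126595, 0.07034818828105927), 0.10908497869968414) [0.4171 0.0022 0.0607]
white 24.079467293739448 115.3978406921344 47
white -29.247310570615667 89.107369665579 46
jar [0.5747 0.3589] -81.15165179156983 -78.78293449222924Traceback (most recent call last):
  File "<stdin>", line 5, in <module>
  File "look.py", line 20, in jars
    if st[i][4]>150: print("jar",*jar(q,*ce[i]))
                                  ~~~^^^^^^^^^^
  File "h.py", line 37, in jar
    vv,uu=np.nonzero(w>20); P=np.array([ray(s,a,b,z) for a,b in zip(uu,vv)])[:,:2]; W=w[vv,uu]
                              ~~~~~~~~~~~~~~~~~~~~~~~~~~~~~~~~~~~~~~~~~~~~~~^^^^^^
IndexError: too many indices for array: array is 1-dimensional, but 2 were indexed
```

```bash
sed -i 's/    vv,uu=np.nonzero(w>20);/    vv,uu=np.nonzero(w>20)\n    if len(vv)<3: return p,None,None\n   /' h.py; python3 - <<'E'
from look import *
from cell import env
t,s=load("3")
for q in(t,s): 
    stuff(q);jars(q,1); print("can",handle(q,(.412,.385),.128),lid(q,(.412,.385),.08))
a=t["image"][170:340,160:470]; cv2.imwrite("pics/g3.png",cv2.resize(a,None,fx=2.5,fy=2.5,interpolation=2))
go(env,.4178,.0036,.12,91)
E
```

```text
grip ((0.4166266918182373, 0.0013534389436244965), (0.021659137681126595, 0.07034818828105927), 0.10908497869968414) [0.4171 0.0022 0.0607]
white 24.079467293739448 115.3978406921344 47
white -29.247310570615667 89.107369665579 46
jar [0.5747 0.3589] -81.15165179156983 -78.78293449222924
jar [ 0.5398 -0.2479  0.055 ] None None
jar [ 0.5101 -0.3895] 59.74694701166592 57.988940622173516
jar [ 0.4226 -0.2914] -2.7964449596683063 -7.177813124600014
jar [ 0.4014 -0.1732] 54.58874593246128 53.653566591283h.py:47: RuntimeWarning: Mean of empty slice.
  P=np.array([ray(q,b,a,zt)[:2] for a,b in np.argwhere(m)],np.float32); mu=P.mean(0)
  ret = ret.dtype.type(ret / rcount)
Traceback (most recent call last):
  File "h.py", line 48, in handle
    e=np.linalg.svd(P-mu,full_matrices=False)[2][0]; r=(P-mu)@e
      ~~~~~~~~~~~~~^^^^^^^^^^^^^^^^^^^^^^^^^^
numpy.linalg.LinAlgError: 1-dimensional array given. Array must be at least two-dimensional
```

```bash
python3 - <<'E'
from look import *
from cell import env
t,s=load("3")
stuff(s);jars(s,1); print("can",handle(s,(.412,.385),.128),lid(s,(.412,.385),.08))
a=t["image"][160:340,160:360]; b=s["image"][180:440,230:430]; b=cv2.resize(b,None,fx=.95,fy=.95)
p=np.zeros((247,400,3),np.uint8);p[:180,:200]=a;p[:247,200:390]=b[:247,:190]
cv2.imwrite("pics/g3.png",cv2.resize(p,None,fx=2,fy=2,interpolation=2))
go(env,.4178,.0036,.12,91)
E
```

```text
grip ((0.4235512912273407, 0.011441260576248169), (0.018118154257535934, 0.07307585328817368), 9.464637756347656) [0.4213 0.0166 0.0599]
white -29.587318029425646 90.75501364593508 28
white 24.74459468706996 117.25033918624271 28
jar [ 0.3971 -0.1713] 54.309636008366425 34.79514769851566
jar [0.575  0.3619] -79.93670243315876 -79.5144708398433
can (array([0.4131, 0.3882], dtype=float32), np.float32(-3.8569412), np.float32(0.08187185), array([0.4134, 0.386 , 0.1255]), 225) ((0.4119396507740021, 0.3885519802570343), 0.04267139732837677)
shift mm [-200.    38.6  134.5] rot deg [ 0.04 -0.03 -6.03]
```

View pics/g3.png

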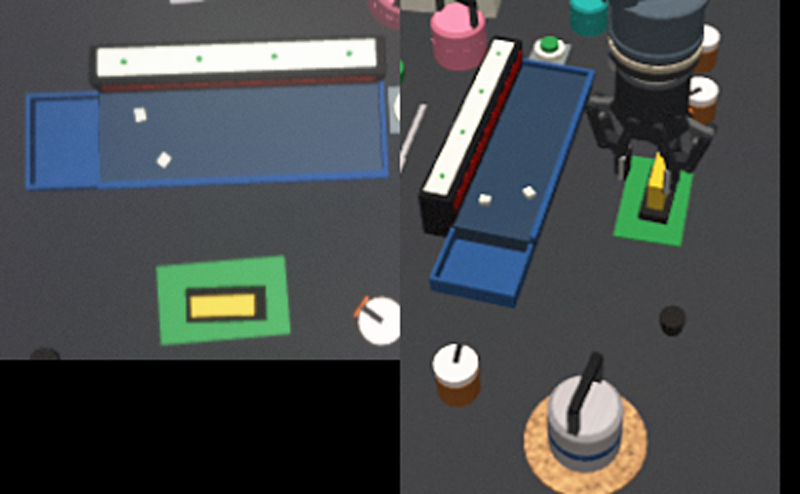

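The side view shows the canister centred on the mat. Only two chips lie on the plate, at left-panel (140,115) and (164,160), and the scraper is unmoved. Going to the scraper.

{"method": "step_arm", "body": {
  "series": [
    [0.5,-0.03,0.006,0.01,0,0,-2],
    [0.5,-0.07,0.014,0.03,0,0,-4],
    [0.5,-0.11,0.022,0.06,0,0,-6],
    [0.5,-0.15,0.03,0.09,0,0,-6],
    [0.5,-0.18,0.036,0.12,0,0,-6],
    [0.5,-0.2,0.0386,0.15,0,0,-6],
    [0.5,-0.2,0.0386,0.18,0,0,-6],
    [0.5,-0.2,0.0386,0.205,0,0,-6],
    [0.5,-0.2,0.0386,0.22,0,0,-6],
    [0.5,-0.2,0.0386,0.2295,0,0,-6],
    [0.5,-0.2,0.0386,0.2295,0,0,-6],
    [0.5,-0.2,0.0386,0.2295,0,0,-6]
  ]
}}

```text
time_s: 9.9
tcp_pos: [0.4177, 0.0037, 0.0244]
eef_rot: [-3.141, -0.0, 1.589]
contact_force: [0.6, 0.0, 0.1]
finger_gap: 0.043
finger_force: 0.0
```

{"method": "step_arm", "body": {
  "series": [
    [0,0,0,0,0,0,0],
    [0,0,0,0,0,0,0],
    [0,0,0,0,0,0,0],
    [0,0,0,0,0,0,0],
    [0,0,0,0,0,0,0]
  ],
  "squeeze": 60
}}

```text
time_s: 10.32
tcp_pos: [0.4185, 0.0034, 0.0254]
eef_rot: [3.139, -0.001, 1.588]
contact_force: [1.2, 3.4, 7.4]
finger_gap: 0.0216
finger_force: 59.7
```

```bash
python3 - <<'E'
from look import *
from cell import env
t,s=snap(env,"4"); stuff(t);stuff(s)
c,sn=np.cos(.0433),np.sin(.0433)
for y in (.02,.045): p=np.array([.6149,-.0145])+[-sn*y,c*y]; print(p)
o=env.get_obs();print(o["tcp_pos"],o["finger_gap"])
go(env,*p,.12,2.5)
E
```

```text
white 24.352457671902066 115.62092797211199 41
white -29.419081151422404 89.19228524186802 45
grip ((0.41915449500083923, 0.01133241131901741), (0.022826209664344788, 0.06933122128248215), 1.9900448322296143) [0.4196 0.0147 0.0618]
white -29.587318029425646 90.75501364593508 28
white 24.74459468706996 117.25033918624271 28
[0.614  0.0055]
[0.613  0.0305]
[0.4185 0.0034 0.0254] 0.02134288083099035
shift mm [ 23.7 195.1 -94.2] rot deg [ 0.07 -0.12 88.49]
```

{"method": "step_arm", "body": {
  "series": [
    [0,0,0,-0.01,0,0,0],
    [0,0,0,-0.03,0,0,0],
    [0,0,0,-0.06,0,0,6],
    [0,0,0,-0.085,0,0,13],
    [0,0,0.01,-0.095,0,0,20],
    [0,0.002,0.03,-0.095,0,0,27],
    [0,0.003,0.055,-0.095,0,0,34],
    [0,0.004,0.08,-0.095,0,0,41],
    [0,0.005,0.105,-0.095,0,0,48],
    [0,0.006,0.13,-0.095,0,0,55],
    [0,0.007,0.155,-0.095,0,0,62],
    [0,0.008,0.18,-0.095,0,0,69]
  ]
}}

```text
time_s: 11.42
tcp_pos: [0.5984, 0.0143, 0.1197]
eef_rot: [3.142, -0.0, 0.378]
contact_force: [-0.4, -0.2, -1.2]
finger_gap: 0.0216
finger_force: 59.1
```

{"method": "step_arm", "body": {
  "series": [
    [0,0,0,0,0,0,7],
    [0,0,0,0,0,0,14],
    [0,0,0,0,0,0,19.5],
    [0,0,0,0,0,0,19.5],
    [0,0,0,0,0,0,19.5],
    [0,0,0,0,0,0,19.5]
  ]
}}

```text
time_s: 11.92
tcp_pos: [0.5973, 0.0142, 0.1197]
eef_rot: [3.142, -0.0, 0.047]
contact_force: [0.2, -0.1, -1.7]
finger_gap: 0.0214
finger_force: 59.1
```

```bash
python3 - <<'E'
from look import *
from cell import env
t,s=snap(env,"5"); stuff(s)
print(env.get_obs()["tcp_pos"])
go(env,.6136,.0155,.0531,2.5)
e=np.array([.6149,-.0145])+[-.0433*.155,.155]; go(env,*e,.0531,2.5)
E
```

```text
white -29.432920365726805 90.72912866242376 27
white 24.74459468706996 117.25033918624271 28
[0.5973 0.0141 0.1197]
shift mm [16.4 -0.6 66.6] rot deg [ 0.   -0.01  0.11]
shift mm [  16.6 -125.7   66.6] rot deg [ 0.   -0.01  0.11]
```

{"method": "step_arm", "body": {
  "series": [
    [0,0.01,0,0,0,0,0],
    [0,0.0164,0,0,0,0,0],
    [0,0.0164,0,0.015,0,0,0],
    [0,0.0164,0,0.035,0,0,0],
    [0,0.0164,0,0.05,0,0,0],
    [0,0.0164,0,0.058,0,0,0],
    [0,0.0164,0,0.063,0,0,0],
    [0,0.0164,0,0.065,0,0,0],
    [0,0.0164,0,0.066,0,0,0],
    [0,0.0164,0,0.0665,0,0,0],
    [0,0.0164,0,0.0665,0,0,0],
    [0,0.0164,0,0.0665,0,0,0]
  ]
}}

```text
time_s: 13.02
tcp_pos: [0.6141, 0.0149, 0.0536]
eef_rot: [3.142, -0.001, 0.043]
contact_force: [-0.4, -0.1, -2.3]
finger_gap: 0.0212
finger_force: 59.1
```

```bash
python3 - <<'E'
from look import *
from cell import env
t,s=snap(env,"6"); stuff(s)
crop(s,240,190,130,110,5,"g6.png")
go(env,.6136,.0155,.0531,2.5)
E
```

```text
grip ((0.6241450309753418, 0.008280958980321884), (0.09248710423707962, 0.06079646944999695), 4.45985746383667) [0.5992 0.0215 0.0741]
white -29.587318029425646 90.75501364593508 28
white 24.74459468706996 117.25033918624271 28
shift mm [-0.3 -0.7  0.3] rot deg [-0.   -0.04 -0.02]
```

View pics/g6.png

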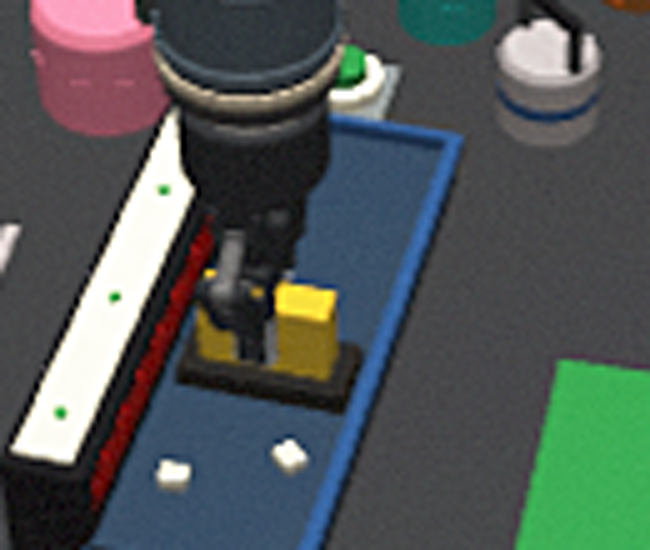

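The scraper stands square in the lane behind both chips, which are at crop (175,473) and (290,455). Pushing.

{"method": "step_arm", "body": {
  "series": [
    [0,0,0,0.0007,0,0,0],
    [0,0,-0.006,0.0007,0,0,0],
    [0,0,-0.013,0.0007,0,0,0],
    [0,0,-0.02,0.0007,0,0,0],
    [0,0,-0.027,0.0007,0,0,0],
    [0,0,-0.034,0.0007,0,0,0],
    [0,0,-0.041,0.0007,0,0,0],
    [0,0,-0.048,0.0007,0,0,0],
    [0,0,-0.055,0.0007,0,0,0],
    [0,0,-0.062,0.0007,0,0,0],
    [0,0,-0.069,0.0007,0,0,0],
    [0,0,-0.076,0.0007,0,0,0]
  ]
}}

```text
time_s: 14.12
tcp_pos: [0.614, 0.0621, 0.0537]
eef_rot: [-3.121, -0.002, 0.091]
contact_force: [-0.7, -8.5, 12.6]
finger_gap: 0.0212
finger_force: 61.0
```

{"method": "step_arm", "body": {
  "series": [
    [0,0,-0.007,0,0,0,0],
    [0,0,-0.014,0,0,0,0],
    [0,0,-0.021,0,0,0,0],
    [0,0,-0.028,0,0,0,0],
    [0,0,-0.035,0,0,0,0],
    [0,0,-0.042,0,0,0,0],
    [0,0,-0.048,0,0,0,0],
    [0,0,-0.053,0,0,0,0],
    [0,0,-0.055,0,0,0,0],
    [0,0,-0.055,0,0,0,0],
    [0,0,-0.055,0,0,0,0]
  ]
}}

```text
time_s: 15.03
tcp_pos: [0.6114, 0.0946, 0.0542]
eef_rot: [-3.099, -0.0, 0.133]
contact_force: [0.2, -2.1, 5.9]
finger_gap: 0.0211
finger_force: 60.2
```

{"method": "step_arm", "body": {
  "series": [
    [0,0,0.002,-0.01,0,0,0],
    [0,0,0.004,-0.03,0,0,0],
    [0,0,0.006,-0.055,0,0,0],
    [0,0,0.01,-0.075,0,0,0],
    [0,0,0.03,-0.08,0,0,0],
    [0,0,0.06,-0.08,0,0,0],
    [0,0,0.09,-0.08,0,0,0],
    [0,0,0.12,-0.08,0,0,0],
    [0,0,0.14,-0.08,0,0,0],
    [0,0,0.14,-0.08,0,0,0],
    [0,0,0.14,-0.08,0,0,0]
  ]
}}

```text
time_s: 15.95
tcp_pos: [0.6299, -0.0484, 0.1278]
eef_rot: [-3.098, 0.001, 0.131]
contact_force: [-0.3, 0.7, -1.6]
finger_gap: 0.021
finger_force: 59.2
```

```bash
python3 - <<'E'
from look import *
from cell import env
t,s=snap(env,"7"); stuff(s);stuff(t)
a=t["image"][160:340,160:360]; b=s["image"][180:360,220:420]
cv2.imwrite("pics/g7.png",cv2.resize(np.hstack([a,b]),None,fx=2,fy=2,interpolation=2))
print(env.get_obs()["tcp_pos"])
go(env,.4224,.0071,.12,94.9)
E
```

```text
white 23.333810540605946 141.17190798125392 32
white -35.629308015796646 135.76553323773638 30
[ 0.6299 -0.0469  0.1278]
shift mm [-198.5  -80.6   11.5] rot deg [ -2.03  -1.86 -87.27]
```

View pics/g7.png

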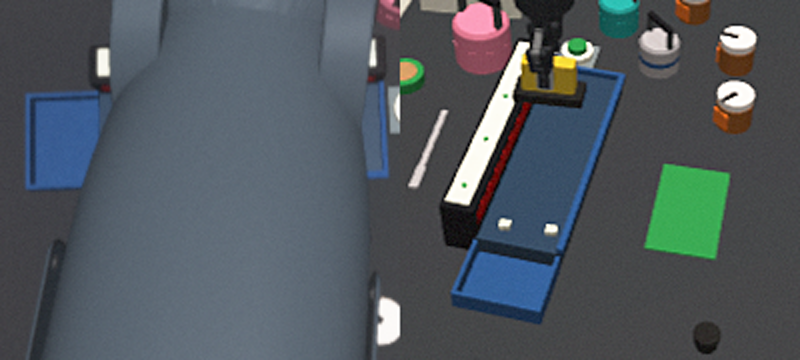

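Both chips are near the plate end, at right-panel (503,224) and (550,230), but the push fell short and the tool turned by a few degrees. Checking the joints.

```bash
python3 - <<'E'
from h import *
from cell import env
o=env.get_obs()
for k in("qpos","qd","joint_efforts","tcp_pos","eef_rot","contact_force","ft_torque"): print(k,o[k].round(3))
E
```

```text
qpos [-0.095  0.53   0.161  1.212  0.042  2.913]
qd [ 0.014 -0.004 -0.003 -0.005 -0.002 -0.002]
joint_efforts [-2.0130e+00 -9.6074e+01  4.8586e+01  1.9400e-01  1.6400e-01 -2.8000e-02]
tcp_pos [ 0.63  -0.047  0.128]
eef_rot [-3.098e+00  1.000e-03  1.330e-01]
contact_force [-0.17   0.712 -1.812]
ft_torque [-0.041 -0.01   0.014]
```

The last joint runs into its limit at yaw 0, since q6 = π + q0 − yaw. I'll turn the scraper half a turn to yaw 182.5°, which is the same grasp, and finish the wipe.

{"method": "step_arm", "body": {
  "series": [
    [0,0,0,0,0,0,-7],
    [0,0,0,0,0,0,-14],
    [0,0,0,0,0,0,-21],
    [0,0,0,0,0,0,-28],
    [0,0,0,0,0,0,-35],
    [0,0,0,0,0,0,-42],
    [0,0,0,0,0,0,-49],
    [0,0,0,0,0,0,-56],
    [0,0,0,0,0,0,-63],
    [0,0,0,0,0,0,-70],
    [0,0,0,0,0,0,-77],
    [0,0,0,0,0,0,-84]
  ]
}}

```text
time_s: 17.05
tcp_pos: [0.6299, -0.0461, 0.1278]
eef_rot: [-3.136, -0.043, 1.606]
contact_force: [-0.1, 1.0, -2.3]
finger_gap: 0.0215
finger_force: 59.1
```

{"method": "step_arm", "body": {
  "series": [
    [0,0,0,0,0,0,-7],
    [0,0,0,0,0,0,-14],
    [0,0,0,0,0,0,-21],
    [0,0,0,0,0,0,-28],
    [0,0,0,0,0,0,-35],
    [0,0,0,0,0,0,-42],
    [0,0,0,0,0,0,-49],
    [0,0,0,0,0,0,-56],
    [0,0,0,0,0,0,-63],
    [0,0,0,0,0,0,-70],
    [0,0,0,0,0,0,-77],
    [0,0,0,0,0,0,-84]
  ]
}}

```text
time_s: 18.05
tcp_pos: [0.6299, -0.0461, 0.1278]
eef_rot: [3.099, -0.01, 3.073]
contact_force: [1.3, 0.7, -1.8]
finger_gap: 0.0214
finger_force: 59.1
```

{"method": "step_arm", "body": {
  "series": [
    [0,0,0,0,0,0,0],
    [0,0,0,0,0,0,0]
  ]
}}

```text
time_s: 18.22
tcp_pos: [0.6299, -0.0465, 0.1277]
eef_rot: [3.1, -0.01, 3.062]
contact_force: [-0.4, -0.0, -1.2]
finger_gap: 0.0214
finger_force: 59.1
```

```bash
python3 - <<'E'
from h import *
from cell import env
o=env.get_obs();print(o["tcp_pos"],o["eef_rot"],o["qpos"])
p=np.array([.6149,-.0145])+[-.0433*.07,.07]
print(p);go(env,*p,.128,182.5)
E
```

```text
[ 0.62990802 -0.0465179   0.12771082] [ 3.0995524  -0.00998317  3.0622496 ] [-0.0946376   0.53037523  0.16110434  1.21215075  0.04188265 -0.01530721]
[0.611869 0.0555  ]
shift mm [ 26.1 100.2   4.2] rot deg [ 2.44 -0.42 -7.06]
```

{"method": "step_arm", "body": {
  "series": [
    [0,0.004,0.015,0.0006,0.4,0,-1],
    [0,0.009,0.035,0.0015,0.8,-0.1,-2],
    [0,0.014,0.055,0.0023,1.4,-0.2,-4],
    [0,0.02,0.077,0.0032,2,-0.3,-6],
    [0,0.024,0.093,0.004,2.44,-0.42,-7.06],
    [0,0.0261,0.1002,0.0042,2.44,-0.42,-7.06],
    [0,0.0261,0.1002,0.0042,2.44,-0.42,-7.06],
    [0,0.0261,0.1002,0.0042,2.44,-0.42,-7.06]
  ]
}}

```text
time_s: 18.88
tcp_pos: [0.6117, 0.0545, 0.1279]
eef_rot: [-3.141, 0.0, -3.097]
contact_force: [-0.1, 0.2, -2.2]
finger_gap: 0.0213
finger_force: 59.3
```

```bash
python3 - <<'E'
from look import *
from cell import env
o=env.get_obs();print(o["tcp_pos"],o["eef_rot"],o["qpos"])
t,s=snap(env,"8"); stuff(s)
p=np.array([.6149,-.0145])+[-.0433*.07,.07];go(env,*p,.0531,182.5)
p=np.array([.6149,-.0145])+[-.0433*.16,.16];go(env,*p,.0531,182.5)
a=s["image"][180:300,240:400];cv2.imwrite("pics/g8.png",cv2.resize(a,None,fx=4,fy=4,interpolation=2))
E
```

```text
[0.6117 0.0545 0.1279] [-3.1414  0.0001 -3.0971] [ 0.089   0.4834  0.0868  1.1741 -0.0002  0.0445]
white 23.36565988670371 141.42852033651428 31
white -35.86793811212427 135.69449858216558 31
shift mm [-0.1  1.9 74.7] rot deg [-0.01  0.    0.02]
shift mm [-0.2 92.  74.6] rot deg [-0.01  0.    0.02]
```

View pics/g8.png

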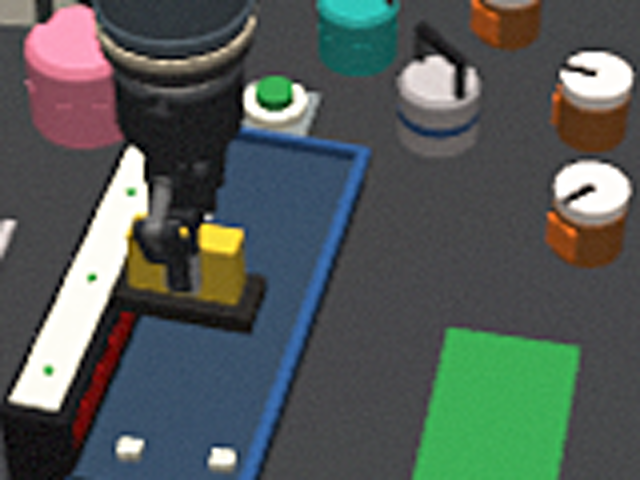

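The scraper is square over the lane, and the chips are at crop (130,447) and (222,458). Lower and push.

{"method": "step_arm", "body": {
  "series": [
    [0,0,0,0.02,0,0,0],
    [0,0,0,0.04,0,0,0],
    [0,0,0,0.058,0,0,0],
    [0,0,0,0.068,0,0,0],
    [0,0,0,0.072,0,0,0],
    [0,0,0,0.074,0,0,0],
    [0,0,0,0.0748,0,0,0],
    [0,0,0,0.0748,0,0,0],
    [0,0,0.004,0.0748,0,0,0],
    [0,0,0.01,0.0748,0,0,0],
    [0,0,0.017,0.0748,0,0,0],
    [0,0,0.024,0.0748,0,0,0]
  ]
}}

```text
time_s: 19.98
tcp_pos: [0.6108, 0.0792, 0.0535]
eef_rot: [-3.141, 0.001, -3.095]
contact_force: [-0.0, -2.9, 2.9]
finger_gap: 0.0213
finger_force: 59.9
```

{"method": "step_arm", "body": {
  "series": [
    [0,0,0.007,0,0,0,0],
    [0,0,0.014,0,0,0,0],
    [0,0,0.021,0,0,0,0],
    [0,0,0.028,0,0,0,0],
    [0,0,0.035,0,0,0,0],
    [0,0,0.042,0,0,0,0],
    [0,0,0.049,0,0,0,0],
    [0,0,0.056,0,0,0,0],
    [0,0,0.063,0,0,0,0],
    [0,0,0.069,0,0,0,0],
    [0,0,0.071,0,0,0,0],
    [0,0,0.071,0,0,0,0]
  ]
}}

```text
time_s: 20.98
tcp_pos: [0.6074, 0.1506, 0.0534]
eef_rot: [3.142, 0.001, -3.094]
contact_force: [0.4, 0.9, 5.1]
finger_gap: 0.0209
finger_force: 60.3
```

{"method": "step_arm", "body": {
  "series": [
    [0,0,0,0,0,0,0],
    [0,0,-0.004,-0.01,0,0,0],
    [0,0,-0.006,-0.03,0,0,0],
    [0,0,-0.008,-0.055,0,0,0],
    [0,0,-0.02,-0.075,0,0,0],
    [0,0,-0.05,-0.08,0,0,0],
    [0,0,-0.09,-0.08,0,0,0],
    [0,0,-0.13,-0.08,0,0,0],
    [0,0,-0.15,-0.08,0,0,0],
    [0,0,-0.15,-0.08,0,0,0],
    [0,0,-0.15,-0.08,0,0,0]
  ]
}}

```text
time_s: 21.9
tcp_pos: [0.614, -0.0014, 0.1334]
eef_rot: [3.141, 0.0, -3.097]
contact_force: [0.0, 0.6, -2.0]
finger_gap: 0.0214
finger_force: 59.3
```

```bash
python3 - <<'E'
from look import *
from cell import env
o=env.get_obs();print(o["tcp_pos"],o["eef_rot"],o["qpos"])
t,s=snap(env,"9"); stuff(s); print("top");stuff(t)
a=s["image"][220:345,240:370];b=t["image"][190:270,160:260];b=cv2.resize(b,(156,125))
cv2.imwrite("pics/g9.png",cv2.resize(np.hstack([a,b]),None,fx=2.7,fy=2.7,interpolation=2))
go(env,.4224,.0071,.1,94.9)
E
```

```text
[ 0.614  -0.0014  0.1334] [ 3.1415  0.     -3.0972] [-0.0023  0.4808  0.097   1.187   0.0001 -0.0467]
white 23.51740145982246 191.2751547225778 31
white -35.8736904247452 192.13433923153815 31
top
shift mm [191.2  15.8  33.2] rot deg [ 0.01 -0.01 87.78]
```

View pics/g9.png

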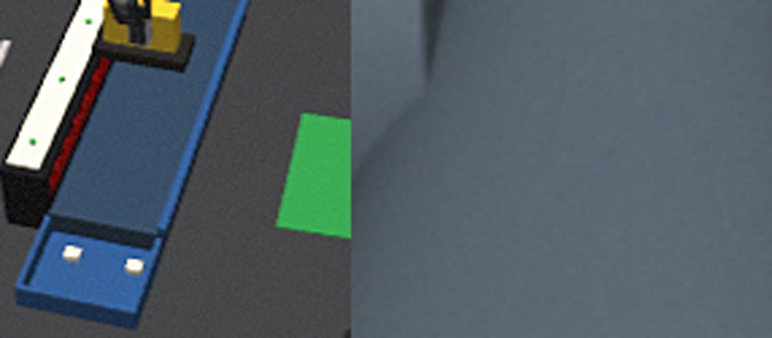

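Both chips lie in the tray, at crop (72,253) and (134,266). Returning the scraper.

{"method": "step_arm", "body": {
  "series": [
    [0,0.005,0,0,0,0,7],
    [0,0.02,0.001,0,0,0,14],
    [0,0.04,0.003,0,0,0,21],
    [0,0.06,0.005,0,0,0,28],
    [0,0.08,0.006,0,0,0,35],
    [0,0.1,0.008,0,0,0,42],
    [0,0.12,0.01,0,0,0,49],
    [0,0.14,0.012,0,0,0,56],
    [0,0.16,0.013,0,0,0,63],
    [0,0.175,0.014,0.01,0,0,70],
    [0,0.186,0.015,0.02,0,0,77],
    [0,0.1912,0.0158,0.03,0,0,84]
  ]
}}

```text
time_s: 23.0
tcp_pos: [0.4211, 0.0075, 0.103]
eef_rot: [3.141, -0.0, 1.718]
contact_force: [-0.2, 0.1, -2.7]
finger_gap: 0.0214
finger_force: 59.3
```

{"method": "step_arm", "body": {
  "series": [
    [0,0,0,0.01,0,0,3.8],
    [0,0,0,0.03,0,0,3.8],
    [0,0,0,0.05,0,0,3.8],
    [0,0,0,0.05,0,0,3.8],
    [0,0,0,0.05,0,0,3.8]
  ]
}}

```text
time_s: 23.42
tcp_pos: [0.4217, 0.0072, 0.0529]
eef_rot: [-3.14, -0.0, 1.657]
contact_force: [0.7, 0.4, -1.7]
finger_gap: 0.0214
finger_force: 59.3
```

```bash
python3 - <<'E'
from look import *
from cell import env
t,s=snap(env,"10")
o=env.get_obs();print(o["tcp_pos"],o["eef_rot"])
go(env,.4224,.0068,.0256,94.9)
for q in(t,s):
    C=cloud(q); H=cv2.cvtColor(q["image"],cv2.COLOR_BGR2HSV); x,y,z=C[...,0],C[...,1],C[...,2]
    m=(H[...,0]>20)&(H[...,0]<35)&(H[...,1]>120)&(abs(x-.42)<.08)&(abs(y)<.08); zt=o["tcp_pos"][2]+.0346
    m&=abs(z-zt)<.008
    print(zt,m.sum(),cv2.minAreaRect(np.array([ray(q,b,a,zt)[:2] for a,b in np.argwhere(m)],np.float32)) if m.sum()>5 else "")
E
```

```text
[0.423  0.0069 0.054 ] [3.1406 0.0001 1.6564]
shift mm [-0.1 -0.6 28.4] rot deg [0.06 0.01 0.01]
0.08863424228166913 0 
0.08863424228166913 158 ((0.4232381284236908, 0.014720296487212181), (0.02203415334224701, 0.0674409419298172), 5.607433319091797)
```

{"method": "step_arm", "body": {
  "series": [
    [0,0,0,0.01,0,0,0],
    [0,0,0,0.019,0,0,0],
    [0,0,0,0.024,0,0,0],
    [0,0,0,0.026,0,0,0],
    [0,0,0,0.0275,0,0,0],
    [0,0,0,0.028,0,0,0],
    [0,0,0,0.028,0,0,0],
    [0.25,0,0,0.028,0,0,0],
    [0.4,0,0,0.028,0,0,0],
    [0.5,0,0,0.028,0,0,0],
    [0.5,0,0,0.028,0,0,0],
    [0.5,0,0,0.02,0,0,0]
  ]
}}

```text
time_s: 24.52
tcp_pos: [0.4218, 0.0064, 0.0324]
eef_rot: [-3.14, 0.0, 1.656]
contact_force: [-0.6, -0.3, 0.1]
finger_gap: 0.0425
finger_force: 0.0
```

{"method": "step_arm", "body": {
  "series": [
    [0.5,0,0,-0.03,0,0,0],
    [0.65,0,0,-0.06,0,0,0],
    [0.8,0,0,-0.1,0,0,0],
    [0.8,-0.02,0,-0.13,0,0,0],
    [0.8,-0.05,0,-0.15,0,0,0],
    [0.8,-0.07,0,-0.15,0,0,0],
    [0.8,-0.07,0,-0.15,0,0,0],
    [0.8,-0.07,0,-0.15,0,0,0]
  ]
}}

```text
time_s: 25.18
tcp_pos: [0.4284, -0.064, 0.1836]
eef_rot: [3.141, 0.0, 1.654]
contact_force: [-0.0, -0.4, 0.5]
finger_gap: 0.0681
finger_force: 0.0
```

```bash
python3 - <<'E'
from look import *
from cell import env
t,s=snap(env,"11")
o=env.get_obs();print(o["tcp_pos"],o["eef_rot"])
for q in (t,s): stuff(q); jars(q,1); print()
E
```

```text
[ 0.428  -0.0628  0.1829] [-3.1411 -0.0002  1.6554]
white 21.980944518962108 188.5146443413577 38
white -36.95330293709209 189.90411689447942 32
jar [0.5745 0.3597] -81.342906255355 -78.49406440401914
jar [ 0.5399 -0.2483  0.055 ] None None
jar [ 0.5102 -0.3895] 59.65660914261917 58.27776015036404
jar [ 0.4227 -0.2915] -2.2999692844333515 -6.9275334858262

grip ((0.42338186502456665, 0.011633437126874924), (0.021478520706295967, 0.08231894671916962), 5.524586200714111) [0.4235 0.0103 0.0599]
white 23.300459467729375 191.12668577551312 30
white -36.056345130295824 191.8868528886405 30
jar [ 0.4005 -0.1708] 50.53280284655146 45.268463025673626
jar [0.575  0.3619] -79.95564578231496 -79.67713652017784
```

```bash
cat >>look.py <<'E'
from scipy.ndimage import map_coordinates
def stripe(q,p,th0,z=.055,span=30):
    g=q["image"].mean(2).astype(float); best=(1e9,)
    r=np.arange(.003,.0235,.0015)
    for th in np.radians(np.arange(th0-span,th0+span,1)):
        e=np.array([np.cos(th),np.sin(th)]);n=np.array([-e[1],e[0]])
        for d in np.arange(-.003,.0031,.0005):
            P=np.concatenate([p+r[:,None]*e+n*(d+w) for w in(-.0015,0,.0015)]); uv=proj(q,np.c_[P,np.full(len(P),z)])
            c=map_coordinates(g,[uv[:,1],uv[:,0]],order=1).mean()
            if c<best[0]: best=(c,np.degrees(th),d)
    return best
def label(q,p,z):
    # orange label centroid at mark height
    H=cv2.cvtColor(q["image"],cv2.COLOR_BGR2HSV); C=cloud(q)
    m=(H[...,0]<14)&(H[...,1]>190)&(H[...,2]>150)&(np.hypot(C[...,0]-p[0],C[...,1]-p[1])<.04)
    return m.sum(),C[m].mean(0)[:2]-p
E
python3 - <<'E'
from look import *
from cell import env
o=env.get_obs()
t0,s0=load("0")
J=dict(B=[(.4014,-.1732),(.4005,-.1708),53],C=[(.4226,-.2914),(.4223,-.2884),-2.5],D=[(.5101,-.3895),(.5096,-.3858),58],A=[(.5747,.3589),(.575,.3619),-80])
for k,(a,b,th) in J.items(): print(k,stripe(t0,np.array(a),th),stripe(s0,np.array(b),th),label(t0,np.array(a),0),label(s0,np.array(b),0))
go(env,.4225,-.290,.14,87.5)
E
```

```text
B (np.float64(90.12781621650284), np.float64(54.0), np.float64(0.0)) (np.float64(49.74058758406008), np.float64(53.0), np.float64(-0.0015)) (np.int64(0), array([nan, nan])) (np.int64(12), array([0.0154, 0.0203]))
C (np.float64(83.60430570987961), np.float64(-5.5), np.float64(-0.0005)) (np.float64(56.03046954431311), np.float64(-4.5), np.float64(-0.002)) (np.int64(0), array([nan, nan])) (np.int64(2), array([0.0266, 0.0029]))
D (np.float64(89.39714706664002), np.float64(61.0), np.float64(-0.0005)) (np.float64(69.62672576276277), np.float64(61.0), np.float64(-0.002)) (np.int64(0), array([nan, nan])) (np.int64(13), array([0.0156, 0.0183]))
A (np.float64(80.76140994083724), np.float64(-81.0), np.float64(0.0005)) (np.float64(24.014649025455427), np.float64(-80.0), np.float64(0.0)) (np.int64(0), array([nan, nan])) (np.int64(0), array([nan, nan]))
shift mm [-225.9  -24.7   42.9] rot deg [-0.03 -0.01  7.35]look.py:36: RuntimeWarning: Mean of empty slice.
  return m.sum(),C[m].mean(0)[:2]-p
  ret = um.true_divide(
```

{"method": "step_arm", "body": {
  "series": [
    [0.8,-0.035,-0.004,0,0,0,3],
    [0.8,-0.075,-0.008,0,0,0,6],
    [0.8,-0.115,-0.013,0,0,0,9.8],
    [0.8,-0.15,-0.017,0.01,0,0,9.8],
    [0.8,-0.19,-0.021,0.03,0,0,9.8],
    [0.8,-0.22,-0.0247,0.05,0,0,9.8],
    [0.8,-0.2259,-0.0247,0.075,0,0,9.8],
    [0.8,-0.2259,-0.0247,0.1,0,0,9.8],
    [0.8,-0.2259,-0.0247,0.1,0,0,9.8],
    [0.8,-0.2259,-0.0247,0.1,0,0,9.8]
  ]
}}

```text
time_s: 26.12
tcp_pos: [0.4222, -0.2891, 0.0825]
eef_rot: [-3.139, -0.001, 1.485]
contact_force: [-0.0, 0.6, -0.1]
finger_gap: 0.068
finger_force: 0.0
```

```bash
python3 - <<'E'
from look import *
from cell import env
t,s=snap(env,"12")
go(env,.4225,-.290,.022,85)
for q in (t,s): stuff(q); jars(q,1); print()
E
```

```text
shift mm [-0.  -1.3 62.5] rot deg [0.07 0.04 0.13]
grip ((0.4223172962665558, 0.004646766930818558), (0.022010041400790215, 0.06938130408525467), 4.804414749145508) [0.4223 0.0047 0.0609]
white 21.726436702687632 188.4394126862934 40
white -37.48311086466034 189.69600679760651 35
jar [0.5747 0.3594] -81.36208735213502 -78.95780802152795
jar [ 0.5398 -0.2479  0.055 ] None None
jar [ 0.424  -0.2785] -1.29590202332003 -85.966944131235
jar [ 0.4014 -0.1732] 54.19052153674286 53.66776558604804

grip ((0.4234752655029297, 0.009709373116493225), (0.021663067862391472, 0.07946319878101349), 5.524586200714111) [0.4236 0.0091 0.06  ]
white 23.51740145982246 191.2751547225778 31
white -36.056345130295824 191.8868528886405 30
jar [ 0.4224 -0.2883] -3.0998083895690858 -13.551307100947401
jar [ 0.5304 -0.2487] -75.17536006997892 -164.31462302383216
jar [ 0.4008 -0.1707] 51.131576020642264 46.17257733086411
jar [0.575  0.3619] -79.95450188934218 -79.54953214611731
```

{"method": "step_arm", "body": {
  "series": [
    [0.8,0,-0.001,0.02,0,0,0],
    [0.8,0,-0.001,0.04,0,0,0],
    [0.8,0,-0.001,0.055,0,0,0],
    [0.8,0,-0.001,0.0615,0,0,0],
    [0.8,0,-0.001,0.0615,0,0,0],
    [0,0,-0.001,0.0615,0,0,0],
    [0,0,-0.001,0.0615,0,0,0],
    [0,0,-0.001,0.0615,0,0,0],
    [0,0,-0.001,0.0615,0,0,0]
  ],
  "squeeze": 35
}}

```text
time_s: 26.97
tcp_pos: [0.4228, -0.2907, 0.0232]
eef_rot: [3.14, 0.001, 1.485]
contact_force: [-1.4, 2.4, 6.5]
finger_gap: 0.0506
finger_force: 35.4
```

```bash
cat >>h.py <<'E'
def st(y,x=0): c,s=np.cos(.0433),np.sin(.0433); return np.array([.6149,-.0145])+[c*x-s*y,s*x+c*y]
E
python3 - <<'E'
from look import *
from cell import env
o=env.get_obs();print(o["tcp_pos"],o["eef_rot"])
go(env,*st(-.035),.14,92.5)
E
```

```text
[ 0.4228 -0.2907  0.0232] [3.1395 0.0009 1.4847]
shift mm [ 256.9  172.4 -116.7] rot deg [ 0.11  0.06 -7.43]
```

{"method": "step_arm", "body": {
  "series": [
    [0,0,0,-0.015,0,0,0],
    [0,0,0,-0.04,0,0,0],
    [0,0,0,-0.07,0,0,0],
    [0,0.01,0.007,-0.1,0,0,-1],
    [0,0.03,0.02,-0.117,0,0,-2],
    [0,0.06,0.04,-0.117,0,0,-4],
    [0,0.09,0.06,-0.117,0,0,-6],
    [0,0.12,0.08,-0.117,0,0,-7.4],
    [0,0.15,0.1,-0.117,0,0,-7.4],
    [0,0.18,0.12,-0.117,0,0,-7.4],
    [0,0.21,0.14,-0.117,0,0,-7.4],
    [0,0.235,0.158,-0.117,0,0,-7.4]
  ]
}}

```text
time_s: 27.97
tcp_pos: [0.601, -0.0676, 0.14]
eef_rot: [3.14, 0.0, 1.615]
contact_force: [0.6, -0.6, -2.2]
finger_gap: 0.0506
finger_force: 37.3
```

{"method": "step_arm", "body": {
  "series": [
    [0,0.012,0.008,0,0,0,0],
    [0,0.02,0.0135,0,0,0,0],
    [0,0.02,0.0135,0,0,0,0],
    [0,0.02,0.0135,0,0,0,0],
    [0,0.02,0.0135,0,0,0,0]
  ]
}}

```text
time_s: 28.38
tcp_pos: [0.6116, -0.0505, 0.1389]
eef_rot: [3.141, 0.0, 1.613]
contact_force: [0.1, 0.1, -1.6]
finger_gap: 0.0506
finger_force: 37.3
```

```bash
python3 - <<'E'
from look import *
from cell import env
go(env,*st(-.035),.0532,92.5)
t,s=snap(env,"13");o=env.get_obs();z=o["tcp_pos"][2]+.032;p=np.array(o["tcp_pos"][:2]);print(p)
C=cloud(s);m=white(s)&(abs(C[...,2]-z)<.01)&(np.hypot(*(C[...,:2]-p).transpose(2,0,1))<.04)
print(m.sum(),C[m].mean(0)); v,u=np.argwhere(m).mean(0); print(jar(s,u,v,z)); print(stripe(s,p,0,z))
E
```

```text
shift mm [ 0.8  4.9 85.7] rot deg [ 0.01  0.03 -0.11]
[ 0.6117 -0.0505]
188 [ 0.6126 -0.0493  0.1692]
(array([ 0.6125, -0.0488]), np.float64(5.6017153799073185), np.float64(-7.888171757874778))
(np.float64(42.579369731009585), np.float64(3.0000000000000004), np.float64(-0.0005))
```

{"method": "step_arm", "body": {
  "series": [
    [0,0.0008,0.0049,0.015,0,0,0],
    [0,0.0008,0.0049,0.035,0,0,0],
    [0,0.0008,0.0049,0.055,0,0,0],
    [0,0.0008,0.0049,0.07,0,0,0],
    [0,0.0008,0.0049,0.079,0,0,0],
    [0,0.0008,0.0049,0.083,0,0,0],
    [0,0.0008,0.0049,0.085,0,0,0],
    [0,0.0008,0.0049,0.0858,0,0,0],
    [0,0.0008,0.0049,0.0858,0,0,0],
    [0,0.0008,0.0049,0.0858,0,0,0]
  ]
}}

```text
time_s: 29.32
tcp_pos: [0.6176, -0.0484, 0.0535]
eef_rot: [3.14, 0.0, 1.614]
contact_force: [-0.2, 0.1, -1.6]
finger_gap: 0.0505
finger_force: 37.4
```

{"method": "step_arm", "body": {
  "series": [
    [0.65,0,0,0,0,0,0],
    [0.7,0,0,0,0,0,0],
    [0.72,0,0,0,0,0,0],
    [0.72,0,0,-0.005,0,0,0],
    [0.72,0,0,-0.02,0,0,0],
    [0.72,0,0,-0.045,0,0,0],
    [0.75,0,0,-0.08,0,0,0],
    [0.8,-0.03,-0.03,-0.1,0,0,0],
    [0.8,-0.055,-0.06,-0.1,0,0,0],
    [0.8,-0.08,-0.09,-0.1,0,0,0],
    [0.8,-0.1,-0.11,-0.1,0,0,0],
    [0.8,-0.1,-0.11,-0.1,0,0,0]
  ]
}}

```text
time_s: 30.32
tcp_pos: [0.5084, -0.1559, 0.1537]
eef_rot: [-3.141, 0.001, 1.61]
contact_force: [0.4, -0.3, 0.4]
finger_gap: 0.0684
finger_force: 0.0
```

```bash
python3 - <<'E'
from look import *
from cell import env
t,s=snap(env,"14")
for q in (t,s): jars(q,1)
o=env.get_obs();print(o["tcp_pos"])
def placed(q,y):
    p=st(y); C=cloud(q); m=white(q)&(abs(C[...,2]-.085)<.012)&(np.hypot(*(C[...,:2]-p).transpose(2,0,1))<.032)
    if m.sum()<60: return print("none",y,m.sum())
    v,u=np.argwhere(m).mean(0); c=jar(q,u,v,.085)[0]; d=c-p; print("placed",y,(d*1e3).round(1),stripe(q,c,3,.085),C[m][:,2].mean())
for q in(t,s): placed(q,-.035)
go(env,.401,-.172,.09,143.5)
E
```

```text
jar [0.5745 0.3597] -81.42498616095716 -78.46681112856449
jar [ 0.5304 -0.2487] -75.24041950570256 -164.53553594864462
jar [ 0.4008 -0.1707] 50.907135619508175 46.23166443018397
jar [0.575  0.3619] -79.90452983964477 -79.52178683782783
[ 0.5111 -0.1536  0.1535]
placed -0.035 [ 1.2 -0.5] (np.float64(83.43658044948064), np.float64(4.0), np.float64(0.0)) 0.08417681719712392
placed -0.035 [0.8 2.4] (np.float64(43.350902876197175), np.float64(1.0), np.float64(-0.0015)) 0.0835358548840268
shift mm [ -13.8 -110.8   63.4] rot deg [  0.04   0.04 -51.15]
```

{"method": "step_arm", "body": {
  "series": [
    [0.8,-0.002,-0.02,0,0,0,-7],
    [0.8,-0.005,-0.045,0,0,0,-14],
    [0.8,-0.009,-0.07,0,0,0,-21],
    [0.8,-0.012,-0.095,0,0,0,-28],
    [0.8,-0.0138,-0.1108,0.015,0,0,-35],
    [0.8,-0.0138,-0.1108,0.035,0,0,-42],
    [0.8,-0.0138,-0.1108,0.055,0,0,-49],
    [0.8,-0.0138,-0.1108,0.07,0,0,-51.15],
    [0.8,-0.0138,-0.1108,0.08,0,0,-51.15],
    [0.8,-0.0138,-0.1108,0.08,0,0,-51.15]
  ]
}}

```text
time_s: 31.25
tcp_pos: [0.401, -0.1705, 0.0711]
eef_rot: [-3.141, -0.002, 2.508]
contact_force: [0.2, 1.0, -1.6]
finger_gap: 0.0684
finger_force: 0.0
```

```bash
python3 - <<'E'
from look import *
from cell import env
t,s=snap(env,"15")
for q in (t,s): jars(q,1)
o=env.get_obs();print(o["tcp_pos"])
go(env,.401,-.172,.0225,143.5)
E
```

```text
jar [0.5746 0.3597] -80.79694863579746 -78.75479959663893
jar [ 0.5398 -0.248   0.055 ] None None
jar [ 0.5101 -0.3895] 59.78725648245606 58.20085127569573
jar [ 0.5304 -0.2487] -75.2403696146502 -164.57403103260117
jar [ 0.3997 -0.1702] 52.68848749828526 40.65821616233018
jar [0.575  0.3619] -79.91524436229376 -79.53030512578245
[ 0.4019 -0.171   0.073 ]
shift mm [ 0.1 -1.3 50.5] rot deg [-0.   -0.01  0.14]
```

{"method": "step_arm", "body": {
  "series": [
    [0.8,0,-0.001,0.015,0,0,0],
    [0.8,0,-0.001,0.035,0,0,0],
    [0.8,0,-0.001,0.047,0,0,0],
    [0.8,0,-0.001,0.0505,0,0,0],
    [0.8,0,-0.001,0.0505,0,0,0],
    [0,0,-0.001,0.0505,0,0,0],
    [0,0,-0.001,0.0505,0,0,0],
    [0,0,-0.001,0.0505,0,0,0],
    [0,0,-0.001,0.0505,0,0,0]
  ],
  "squeeze": 35
}}

```text
time_s: 32.1
tcp_pos: [0.4016, -0.1725, 0.0235]
eef_rot: [3.141, 0.002, 2.506]
contact_force: [-2.3, 0.2, 6.6]
finger_gap: 0.0505
finger_force: 35.0
```

```bash
python3 - <<'E'
from look import *
from cell import env
o=env.get_obs();print(o["tcp_pos"],o["eef_rot"])
go(env,*st(.035),.14,92.5)
E
```

```text
[ 0.4016 -0.1725  0.0235] [3.1411 0.002  2.5064]
shift mm [ -56.2  281.1 -116.2] rot deg [ 0.08  0.09 51.11]
```

{"method": "step_arm", "body": {
  "series": [
    [0,0,0,-0.015,0,0,0],
    [0,0,0,-0.04,0,0,0],
    [0,0,0,-0.07,0,0,0],
    [0,-0.002,0.01,-0.1,0,0,5],
    [0,-0.006,0.03,-0.118,0,0,12],
    [0,-0.012,0.06,-0.118,0,0,19],
    [0,-0.018,0.09,-0.118,0,0,26],
    [0,-0.025,0.125,-0.118,0,0,33],
    [0,-0.032,0.16,-0.118,0,0,40],
    [0,-0.039,0.195,-0.118,0,0,46],
    [0,-0.046,0.23,-0.118,0,0,51.1],
    [0,-0.052,0.26,-0.118,0,0,51.1]
  ]
}}

```text
time_s: 33.1
tcp_pos: [0.5985, 0.0081, 0.1412]
eef_rot: [3.14, 0.0, 1.609]
contact_force: [1.3, -1.3, -1.4]
finger_gap: 0.0507
finger_force: 37.4
```

{"method": "step_arm", "body": {
  "series": [
    [0,0,0,0,0,0,0],
    [0,0,0,0,0,0,0],
    [0,0,0,0,0,0,0]
  ]
}}

```text
time_s: 33.35
tcp_pos: [0.5966, 0.006, 0.1407]
eef_rot: [3.141, 0.0, 1.615]
contact_force: [0.1, 1.1, -1.3]
finger_gap: 0.0505
finger_force: 37.5
```

```bash
python3 - <<'E'
from look import *
from cell import env
go(env,*st(.035),.0535,92.5)
t,s=snap(env,"16");o=env.get_obs();z=o["tcp_pos"][2]+.032;p=np.array(o["tcp_pos"][:2]);print(p)
C=cloud(s);m=white(s)&(abs(C[...,2]-z)<.01)&(np.hypot(*(C[...,:2]-p).transpose(2,0,1))<.04)
print(m.sum(),C[m].mean(0)); v,u=np.argwhere(m).mean(0); print(jar(s,u,v,z)); print(stripe(s,p,0,z))
E
```

```text
shift mm [13.7 17.4 87.2] rot deg [0.01 0.02 0.03]
[0.5964 0.0054]
210 [0.5972 0.0091 0.171 ]
(array([0.5972, 0.011 ]), np.float64(-22.27434193060274), np.float64(-8.189850130382649))
(np.float64(41.412132774700865), np.float64(4.0), np.float64(0.002))
```

{"method": "step_arm", "body": {
  "series": [
    [0,0.007,0.009,0,0,0,0],
    [0,0.0137,0.0167,0.005,0,0,0],
    [0,0.0137,0.0167,0.025,0,0,0],
    [0,0.0137,0.0167,0.045,0,0,0],
    [0,0.0137,0.0167,0.065,0,0,0],
    [0,0.0137,0.0167,0.078,0,0,0],
    [0,0.0137,0.0167,0.084,0,0,0],
    [0,0.0137,0.0167,0.0865,0,0,0],
    [0,0.0137,0.0167,0.0873,0,0,0],
    [0,0.0137,0.0167,0.0873,0,0,0],
    [0,0.0137,0.0167,0.0873,0,0,0]
  ]
}}

```text
time_s: 34.37
tcp_pos: [0.6132, 0.0204, 0.0536]
eef_rot: [3.141, 0.0, 1.614]
contact_force: [-2.2, -0.4, 3.9]
finger_gap: 0.0507
finger_force: 37.9
```

{"method": "step_arm", "body": {
  "series": [
    [0.65,0,0,0,0,0,0],
    [0.7,0,0,0,0,0,0],
    [0.72,0,0,0,0,0,0],
    [0.72,0,0,-0.005,0,0,0],
    [0.72,0,0,-0.02,0,0,0],
    [0.72,0,0,-0.045,0,0,0],
    [0.75,0,0,-0.08,0,0,0],
    [0.8,-0.03,-0.01,-0.11,0,0,0],
    [0.8,-0.07,-0.02,-0.11,0,0,0],
    [0.8,-0.11,-0.03,-0.11,0,0,0],
    [0.8,-0.15,-0.04,-0.11,0,0,0],
    [0.8,-0.19,-0.05,-0.11,0,0,0]
  ]
}}

```text
time_s: 35.37
tcp_pos: [0.5708, -0.1731, 0.1637]
eef_rot: [3.141, 0.001, 1.615]
contact_force: [-0.5, -0.9, 0.3]
finger_gap: 0.0685
finger_force: 0.0
```

{"method": "step_arm", "body": {
  "series": [
    [0.8,-0.03,-0.01,0,0,0,-7],
    [0.8,-0.06,-0.02,0,0,0,-14],
    [0.8,-0.09,-0.03,0,0,0,-21],
    [0.8,-0.12,-0.03,0,0,0,-28],
    [0.8,-0.15,-0.03,0,0,0,-35],
    [0.8,-0.165,-0.03,0,0,0,-42],
    [0.8,-0.165,-0.03,0,0,0,-49],
    [0.8,-0.165,-0.03,0,0,0,-56],
    [0.8,-0.165,-0.03,0,0,0,-58.5],
    [0.8,-0.165,-0.03,0,0,0,-58.5]
  ]
}}

```text
time_s: 36.2
tcp_pos: [0.5485, -0.3377, 0.1632]
eef_rot: [-3.142, 0.0, 2.638]
contact_force: [0.3, 0.1, -0.5]
finger_gap: 0.0686
finger_force: 0.0
```

```bash
cat >>look.py <<'E'
def placed(q,y):
    p=st(y); C=cloud(q); m=white(q)&(abs(C[...,2]-.085)<.012)&(np.hypot(*(C[...,:2]-p).transpose(2,0,1))<.032)
    if m.sum()<60: return print("none",y,m.sum())
    v,u=np.argwhere(m).mean(0); c=jar(q,u,v,.085)[0]; d=c-p; print("placed",y,(d*1e3).round(1),stripe(q,c,3,.085),C[m][:,2].mean())
E
python3 - <<'E'
from look import *
from cell import env
t,s=snap(env,"17")
for q in(t,s): placed(q,-.035),placed(q,.035);jars(q,1)
o=env.get_obs();print(o["tcp_pos"],o["eef_rot"])
go(env,.5099,-.3877,.0225,151)
E
```

```text
placed -0.035 [ 1.3 -0.1] (np.float64(92.49112767126249), np.float64(4.0), np.float64(-0.0005)) 0.08417865534848963
placed 0.035 [-0.   0.2] (np.float64(89.39628989037348), np.float64(3.0000000000000004), np.float64(0.0005)) 0.08423536809021978
jar [0.5747 0.3595] -80.86984978146468 -78.69295150167318
jar [ 0.5398 -0.2479  0.055 ] None None
jar [ 0.5125 -0.3866] 59.757018245455946 61.58811135597355
placed -0.035 [0.8 2.4] (np.float64(42.974803342993916), np.float64(3.0000000000000004), np.float64(-0.002)) 0.0833387974844157
placed 0.035 [-0.5  3.6] (np.float64(44.67690355853517), np.float64(3.0000000000000004), np.float64(-0.0025)) 0.08347276189439523
jar [ 0.5304 -0.2487] -75.07037788916851 -164.53087753428264
jar [0.575  0.3619] -79.87187459677243 -79.5143858142759
[ 0.5486 -0.3376  0.1632] [-3.1415  0.0004  2.6334]
shift mm [  9.4 -62.6 140.7] rot deg [-0.01  0.02 -0.12]
```

{"method": "step_arm", "body": {
  "series": [
    [0.8,0.005,-0.03,0,0,0,0],
    [0.8,0.0094,-0.0625,0.01,0,0,0],
    [0.8,0.0094,-0.0625,0.04,0,0,0],
    [0.8,0.0094,-0.0625,0.07,0,0,0],
    [0.8,0.0094,-0.0625,0.08,0,0,0],
    [0.8,0.0094,-0.0625,0.08,0,0,0],
    [0.8,0.0094,-0.0625,0.08,0,0,0]
  ]
}}

```text
time_s: 36.88
tcp_pos: [0.5103, -0.3874, 0.0837]
eef_rot: [-3.142, 0.0, 2.635]
contact_force: [-0.4, -0.3, 0.9]
finger_gap: 0.0683
finger_force: 0.0
```

```bash
python3 - <<'E'
from look import *
from cell import env
t,s=snap(env,"18")
for q in(t,s): jars(q,1)
go(env,.5099,-.3877,.0225,151)
E
```

```text
jar [0.5747 0.3589] -81.07134068197095 -78.75725162471032
jar [ 0.5397 -0.2478  0.055 ] None None
jar [ 0.5012 -0.3852] 70.98827551693432 4.057086638930945
jar [ 0.5304 -0.2487] -75.1670173486032 -164.35696483645566
jar [0.575  0.3619] -79.94865882786378 -79.50989264082517
shift mm [ 1.4 -0.3 62.4] rot deg [-0.03  0.15  0.01]
```

{"method": "step_arm", "body": {
  "series": [
    [0.8,0.0005,0,0.02,0,0,0],
    [0.8,0.0005,0,0.04,0,0,0],
    [0.8,0.0005,0,0.056,0,0,0],
    [0.8,0.0005,0,0.0615,0,0,0],
    [0.8,0.0005,0,0.0615,0,0,0],
    [0,0.0005,0,0.0615,0,0,0],
    [0,0.0005,0,0.0615,0,0,0],
    [0,0.0005,0,0.0615,0,0,0],
    [0,0.0005,0,0.0615,0,0,0]
  ],
  "squeeze": 35
}}

```text
time_s: 37.73
tcp_pos: [0.5106, -0.3881, 0.0234]
eef_rot: [-3.141, 0.003, 2.636]
contact_force: [-1.3, 0.9, 7.2]
finger_gap: 0.0509
finger_force: 37.0
```

```bash
python3 - <<'E'
from look import *
from cell import env
o=env.get_obs();print(o["tcp_pos"],o["eef_rot"])
go(env,*st(-.105),.15,92.5)
E
```

```text
[ 0.5106 -0.3881  0.0234] [-3.1412  0.0029  2.6356]
shift mm [  34.6  287.7 -126.8] rot deg [ 0.06  0.16 58.51]
```

{"method": "step_arm", "body": {
  "series": [
    [0,0,0,-0.015,0,0,0],
    [0,0,0,-0.045,0,0,0],
    [0,0,0,-0.085,0,0,0],
    [0,0,0,-0.125,0,0,5],
    [0,0.001,0.01,-0.16,0,0,12],
    [0,0.004,0.035,-0.18,0,0,19],
    [0,0.008,0.065,-0.18,0,0,26],
    [0,0.012,0.1,-0.18,0,0,33],
    [0,0.016,0.135,-0.18,0,0,40],
    [0,0.02,0.17,-0.18,0,0,47],
    [0,0.025,0.205,-0.18,0,0,54],
    [0,0.029,0.24,-0.18,0,0,58.5]
  ]
}}

```text
time_s: 38.73
tcp_pos: [0.6011, -0.1618, 0.2028]
eef_rot: [3.14, 0.001, 1.608]
contact_force: [-0.2, -0.0, -1.8]
finger_gap: 0.0506
finger_force: 36.9
```

{"method": "step_arm", "body": {
  "series": [
    [0,0,0,0,0,0,0],
    [0,0,0,0,0,0,0],
    [0,0,0,0,0,0,0]
  ]
}}

```text
time_s: 38.98
tcp_pos: [0.6007, -0.1636, 0.2022]
eef_rot: [3.141, 0.001, 1.616]
contact_force: [-0.3, -0.4, -1.8]
finger_gap: 0.0503
finger_force: 36.9
```

```bash
python3 - <<'E'
from look import *
from cell import env
go(env,*st(-.105),.0534,92.5)
t,s=snap(env,"19");o=env.get_obs();z=o["tcp_pos"][2]+.032;p=np.array(o["tcp_pos"][:2]);print(p); print(stripe(s,p,0,z))
E
```

```text
shift mm [ 43.4  20.6 148.8] rot deg [0.05 0.04 0.09]
[ 0.6003 -0.1644]
(np.float64(57.3817536084172), np.float64(1.0), np.float64(0.002))
```

{"method": "step_arm", "body": {
  "series": [
    [0,0.02,0.01,0,0,0,0],
    [0,0.0434,0.0203,0.01,0,0,0],
    [0,0.0434,0.0203,0.04,0,0,0],
    [0,0.0434,0.0203,0.075,0,0,0],
    [0,0.0434,0.0203,0.105,0,0,0],
    [0,0.0434,0.0203,0.128,0,0,0],
    [0,0.0434,0.0203,0.141,0,0,0],
    [0,0.0434,0.0203,0.146,0,0,0],
    [0,0.0434,0.0203,0.148,0,0,0],
    [0,0.0434,0.0203,0.1488,0,0,0],
    [0,0.0434,0.0203,0.1488,0,0,0],
    [0,0.0434,0.0203,0.1488,0,0,0]
  ]
}}

```text
time_s: 40.08
tcp_pos: [0.6193, -0.12, 0.0535]
eef_rot: [3.14, 0.0, 1.614]
contact_force: [-1.2, 0.2, -0.8]
finger_gap: 0.0506
finger_force: 37.0
```

{"method": "step_arm", "body": {
  "series": [
    [0.65,0,0,0,0,0,0],
    [0.7,0,0,0,0,0,0],
    [0.72,0,0,0,0,0,0],
    [0.72,0,0,-0.005,0,0,0],
    [0.72,0,0,-0.02,0,0,0],
    [0.72,0,0,-0.045,0,0,0],
    [0.75,0,0,-0.08,0,0,0],
    [0.8,0.03,-0.02,-0.115,0,0,0],
    [0.8,0.07,-0.04,-0.12,0,0,0],
    [0.8,0.11,-0.06,-0.12,0,0,0],
    [0.8,0.15,-0.06,-0.12,0,0,0],
    [0.8,0.19,-0.06,-0.12,0,0,0]
  ]
}}

```text
time_s: 41.08
tcp_pos: [0.5501, 0.0605, 0.1739]
eef_rot: [3.14, 0.0, 1.613]
contact_force: [0.4, -0.1, 0.5]
finger_gap: 0.0681
finger_force: 0.0
```

{"method": "step_arm", "body": {
  "series": [
    [0.8,0.03,0,0,0,0,-7],
    [0.8,0.07,0,0,0,0,-14],
    [0.8,0.11,0,0,0,0,-21],
    [0.8,0.15,0,0,0,0,-28],
    [0.8,0.18,0,0,0,0,-35],
    [0.8,0.2,0,0,0,0,-42],
    [0.8,0.2,0,0,0,0,-49],
    [0.8,0.2,0,0,0,0,-56],
    [0.8,0.2,0,0,0,0,-63],
    [0.8,0.2,0,0,0,0,-70],
    [0.8,0.2,0,0,0,0,-77],
    [0.8,0.2,0,0,0,0,-84]
  ]
}}

```text
time_s: 42.08
tcp_pos: [0.5425, 0.2592, 0.173]
eef_rot: [3.142, 0.0, 3.087]
contact_force: [-0.2, 0.1, -0.0]
finger_gap: 0.0681
finger_force: 0.0
```

```bash
python3 - <<'E'
from look import *
from cell import env
t,s=snap(env,"20")
for q in(t,s): placed(q,-.105),placed(q,-.035),placed(q,.035);jars(q,1)
o=env.get_obs();print(o["tcp_pos"],o["eef_rot"])
go(env,.5748,.3602,.0225,189.5)
E
```

```text
placed -0.105 [ 0.2 -0.2] (np.float64(93.84592188256416), np.float64(1.0), np.float64(0.0)) 0.08430469114149969
placed -0.035 [ 1.4 -0.2] (np.float64(95.79287134604574), np.float64(3.0000000000000004), np.float64(0.0)) 0.08420522654168282
placed 0.035 [-0.   0.3] (np.float64(92.10570786468077), np.float64(3.0000000000000004), np.float64(0.0005)) 0.08426381358768664
jar [ 0.5397 -0.2479  0.055 ] None None
placed -0.105 [-10.6 -13.1] (np.float64(69.70123207417971), np.float64(-18.0), np.float64(0.003)) 0.08335872816000162
none -0.035 38
none 0.035 0
jar [ 0.5304 -0.2487] -75.18687491529552 -164.60939604377305
jar [0.575 0.362] -79.88096335453602 -79.58870529642445
[0.5425 0.2591 0.1729] [-3.1415  0.0003  3.0834]
shift mm [-26.3 102.8 150.4] rot deg [ -0.     0.02 -12.83]
```

{"method": "step_arm", "body": {
  "series": [
    [0.8,-0.008,0.03,0,0,0,-4],
    [0.8,-0.017,0.065,0,0,0,-8],
    [0.8,-0.024,0.095,0.01,0,0,-12.8],
    [0.8,-0.0263,0.1028,0.035,0,0,-12.8],
    [0.8,-0.0263,0.1028,0.065,0,0,-12.8],
    [0.8,-0.0263,0.1028,0.09,0,0,-12.8],
    [0.8,-0.0263,0.1028,0.09,0,0,-12.8],
    [0.8,-0.0263,0.1028,0.09,0,0,-12.8]
  ]
}}

```text
time_s: 42.85
tcp_pos: [0.5744, 0.3597, 0.0822]
eef_rot: [-3.141, -0.002, -2.982]
contact_force: [0.9, 0.7, 1.2]
finger_gap: 0.068
finger_force: 0.0
```

```bash
python3 - <<'E'
from look import *
from cell import env
t,s=snap(env,"21")
for q in(t,s): jars(q,1)
go(env,.5748,.3602,.0225,189.5)
E
```

```text
jar [0.5645 0.3584] -84.49835840984312 -14.760551064139847
jar [ 0.5398 -0.2479  0.055 ] None None
jar [0.5675 0.364 ] 80.41469065997158 28.85794097808283
shift mm [ 1.3 -0.1 62.2] rot deg [ 0.04  0.13 -0.31]
```

{"method": "step_arm", "body": {
  "series": [
    [0.8,0,0,0.02,0,0,0],
    [0.8,0,0,0.04,0,0,0],
    [0.8,0,0,0.056,0,0,0],
    [0.8,0,0,0.0612,0,0,0],
    [0.8,0,0,0.0612,0,0,0],
    [0,0,0,0.0612,0,0,0],
    [0,0,0,0.0612,0,0,0],
    [0,0,0,0.0612,0,0,0],
    [0,0,0,0.0612,0,0,0]
  ],
  "squeeze": 35
}}

```text
time_s: 43.7
tcp_pos: [0.5761, 0.3607, 0.0236]
eef_rot: [3.141, 0.003, -2.98]
contact_force: [-1.2, -1.5, 5.2]
finger_gap: 0.0503
finger_force: 36.4
```

```bash
python3 - <<'E'
from look import *
from cell import env
o=env.get_obs();print(o["tcp_pos"],o["eef_rot"])
go(env,*st(.105),.14,272.5)
E
```

```text
[0.5761 0.3607 0.0236] [ 3.1406  0.0027 -2.9795]
shift mm [   9.5 -272.1 -116.7] rot deg [ -0.07   0.17 -83.22]
```

{"method": "step_arm", "body": {
  "series": [
    [0,0,0,-0.015,0,0,0],
    [0,0,0,-0.04,0,0,0],
    [0,0,0,-0.07,0,0,-5],
    [0,0,-0.01,-0.1,0,0,-12],
    [0,0.001,-0.03,-0.118,0,0,-19],
    [0,0.002,-0.06,-0.118,0,0,-26],
    [0,0.003,-0.09,-0.118,0,0,-33],
    [0,0.004,-0.12,-0.118,0,0,-40],
    [0,0.005,-0.15,-0.118,0,0,-47],
    [0,0.006,-0.18,-0.118,0,0,-54],
    [0,0.007,-0.21,-0.118,0,0,-61],
    [0,0.008,-0.235,-0.118,0,0,-68]
  ]
}}

```text
time_s: 44.7
tcp_pos: [0.6058, 0.125, 0.1411]
eef_rot: [-3.139, 0.001, -1.787]
contact_force: [0.4, -1.0, -1.9]
finger_gap: 0.0506
finger_force: 36.9
```

{"method": "step_arm", "body": {
  "series": [
    [0,0,0,0,0,0,-7],
    [0,0,0,0,0,0,-15.2],
    [0,0,0,0,0,0,-15.2],
    [0,0,0,0,0,0,-15.2],
    [0,0,0,0,0,0,-15.2]
  ]
}}

```text
time_s: 45.12
tcp_pos: [0.6054, 0.1272, 0.1401]
eef_rot: [-3.141, 0.0, -1.531]
contact_force: [-0.3, 0.2, -0.3]
finger_gap: 0.0508
finger_force: 36.9
```

```bash
python3 - <<'E'
from look import *
from cell import env
go(env,*st(.105),.0536,272.5)
t,s=snap(env,"22");o=env.get_obs();z=o["tcp_pos"][2]+.032;p=np.array(o["tcp_pos"][:2]);print(p); print(stripe(s,p,0,z))
for q in(t,s): placed(q,.035)
E
```

```text
shift mm [37.  -3.4 86.5] rot deg [-0.06  0.   -0.21]
[0.6052 0.1272]
(np.float64(30.91145857197983), np.float64(2.0), np.float64(0.0005))
placed 0.035 [-0.   0.3] (np.float64(90.73522955794667), np.float64(3.0000000000000004), np.float64(0.0005)) 0.08406935561730237
none 0.035 21
```

{"method": "step_arm", "body": {
  "series": [
    [0,0.015,-0.0015,0,0,0,0],
    [0,0.03,-0.003,0,0,0,0],
    [0,0.037,-0.0034,0.01,0,0,0],
    [0,0.037,-0.0034,0.03,0,0,0],
    [0,0.037,-0.0034,0.05,0,0,0],
    [0,0.037,-0.0034,0.068,0,0,0],
    [0,0.037,-0.0034,0.08,0,0,0],
    [0,0.037,-0.0034,0.0845,0,0,0],
    [0,0.037,-0.0034,0.0862,0,0,0],
    [0,0.037,-0.0034,0.0867,0,0,0],
    [0,0.037,-0.0034,0.0867,0,0,0],
    [0,0.037,-0.0034,0.0867,0,0,0]
  ]
}}

```text
time_s: 46.22
tcp_pos: [0.6098, 0.0893, 0.053]
eef_rot: [3.141, -0.0, -1.528]
contact_force: [-5.6, -2.3, 9.9]
finger_gap: 0.0505
finger_force: 39.0
```

{"method": "step_arm", "body": {
  "series": [
    [0.65,0,0,0,0,0,0],
    [0.7,0,0,0,0,0,0],
    [0.72,0,0,0,0,0,0],
    [0.72,0,0,-0.005,0,0,0],
    [0.72,0,0,-0.02,0,0,0],
    [0.72,0,0,-0.045,0,0,0],
    [0.6,0,0,-0.08,0,0,0],
    [0.4,0.03,0.02,-0.115,0,0,0],
    [0.2,0.07,0.04,-0.13,0,0,0],
    [0,0.11,0.06,-0.13,0,0,0],
    [0,0.15,0.06,-0.13,0,0,0],
    [0,0.19,0.06,-0.13,0,0,0]
  ]
}}

```text
time_s: 47.22
tcp_pos: [0.5575, -0.0929, 0.1841]
eef_rot: [-3.14, -0.001, -1.526]
contact_force: [0.3, 0.1, 0.2]
finger_gap: 0.0003
finger_force: 0.0
```

{"method": "step_arm", "body": {
  "series": [
    [0,0.03,-0.01,0,0,0,0],
    [0,0.06,-0.03,0,0,0,0],
    [0,0.09,-0.05,0,0,0,0],
    [0,0.11,-0.07,0,0,0,0],
    [0,0.11,-0.07,0,0,0,0],
    [0,0.11,-0.07,0,0,0,0]
  ]
}}

```text
time_s: 47.72
tcp_pos: [0.6334, -0.1992, 0.1818]
eef_rot: [3.141, 0.0, -1.528]
contact_force: [-0.8, 0.8, 0.4]
finger_gap: 0.0003
finger_force: 0.0
```

```bash
python3 - <<'E'
from look import *
from cell import env
t,s=snap(env,"23")
for q in(t,s): placed(q,-.105),placed(q,-.035),placed(q,.035),placed(q,.105),stuff(q)
b=st(-.2,.02); print(b,env.get_obs()["tcp_pos"])
for q in(t,s):
    H=cv2.cvtColor(q["image"],cv2.COLOR_BGR2HSV);C=cloud(q)
    m=(H[...,0]>40)&(H[...,0]<85)&(H[...,1]>100)&(np.hypot(*(C[...,:2]-b).transpose(2,0,1))<.03); print(m.sum(),C[m].mean(0))
go(env,*b,.09,272.5)
a=t["image"][170:340,160:400];c=s["image"][180:350,240:400];cv2.imwrite("pics/g23.png",cv2.resize(np.hstack([a,c]),None,fx=2,fy=2,interpolation=2))
E
```

```text
Traceback (most recent call last):
  File "look.py", line 40, in placed
    v,u=np.argwhere(m).mean(0); c=jar(q,u,v,.085)[0]; d=c-p; print("placed",y,(d*1e3).round(1),stripe(q,c,3,.085),C[m][:,2].mean())
                                                        ~^~
ValueError: operands could not be broadcast together with shapes (3,) (2,)
```

{"method": "step_arm", "body": {
  "series": [
    [0,0,0.03,0,0,0,0],
    [0,0.02,0.06,0,0,0,0],
    [0,0.05,0.09,0,0,0,0],
    [0,0.08,0.12,0,0,0,0],
    [0,0.11,0.15,0,0,0,0],
    [0,0.14,0.18,0,0,0,0],
    [0,0.16,0.2,0,0,0,0],
    [0,0.16,0.2,0,0,0,0],
    [0,0.16,0.2,0,0,0,0]
  ]
}}

```text
time_s: 48.57
tcp_pos: [0.4391, -0.3669, 0.1834]
eef_rot: [-3.141, -0.001, -1.529]
contact_force: [-0.2, 0.8, -0.2]
finger_gap: 0.0002
finger_force: 0.0
```

```bash
sed -i 's/c=jar(q,u,v,.085)\[0\];/c=jar(q,u,v,.085)[0][:2];/' look.py; python3 - <<'E'
from look import *
from cell import env
t,s=snap(env,"24")
for q in(t,s): placed(q,-.105),placed(q,-.035),placed(q,.035),placed(q,.105),stuff(q),print("can",lid(q,(.412,.385),.08))
b=st(-.2,.02); print(b,env.get_obs()["tcp_pos"])
for q in(t,s):
    H=cv2.cvtColor(q["image"],cv2.COLOR_BGR2HSV);C=cloud(q)
    m=(H[...,0]>40)&(H[...,0]<85)&(H[...,1]>100)&(np.hypot(*(C[...,:2]-b).transpose(2,0,1))<.03); print(m.sum(),C[m].mean(0))
go(env,*b,.09,272.5)
a=t["image"][170:340,160:400];c=s["image"][180:350,240:400];cv2.imwrite("pics/g24.png",cv2.resize(np.hstack([a,c]),None,fx=2,fy=2,interpolation=2))
E
```

```text
placed -0.105 [ 0.2 -0.2] (np.float64(94.53059196845805), np.float64(1.0), np.float64(0.0)) 0.08419982504594986
placed -0.035 [ 1.6 -0.1] (np.float64(97.68046722131282), np.float64(4.0), np.float64(-0.0005)) 0.0842278024408551
placed 0.035 [-0.1  0.3] (np.float64(94.38047997764454), np.float64(3.0000000000000004), np.float64(0.0005)) 0.08400011234721723
placed 0.105 [-0.2 -2.5] (np.float64(84.64278325826609), np.float64(1.0), np.float64(0.0005)) 0.08414874776765335
grip ((0.4223172962665558, 0.004646766930818558), (0.022010041400790215, 0.06938130408525467), 4.804414749145508) [0.4222 0.0046 0.061 ]
white -2.7944232997670255 -92.376797715281 1060
white 40.962965514872344 -5.356418067928823 8
white 24.222040873275198 -13.448272404720772 62
white 18.531451689136073 60.242017968104584 38
white 27.931251916485483 21.79261699309324 26
white 22.58710188427783 129.38850244060885 25
white 33.687159236628766 101.92310238673413 7
white 23.135065280881904 88.3311576207573 7
white 21.726436702687632 188.4394126862934 40
white -9.30207250011957 131.51744321884703 6
white -16.862217025296257 5.812
[... 414 characters left out ...]
ced 0.035 [-0.5  3.5] (np.float64(44.36327697171852), np.float64(4.0), np.float64(-0.0025)) 0.08360578632475484
placed 0.105 [-0.8  0.3] (np.float64(32.37443632616059), np.float64(3.0000000000000004), np.float64(-0.002)) 0.08361445959834105
grip ((0.5350021123886108, 0.09029315412044525), (0.3288100063800812, 0.07422875612974167), 35.650936126708984) [0.4248 0.0102 0.06  ]
white 23.51740145982246 191.2751547225778 31
white -36.056345130295824 191.8868528886405 30
can ((0.41162246465682983, 0.38890397548675537), 0.042986538261175156)
[ 0.6435 -0.2134] [ 0.4406 -0.3658  0.1831]
92 [ 0.6429 -0.2134  0.0512]
65 [ 0.6434 -0.2111  0.0492]
shift mm [-143.2 -209.5   93.2] rot deg [-0.04 -0.02  0.05]
```

View pics/g24.png

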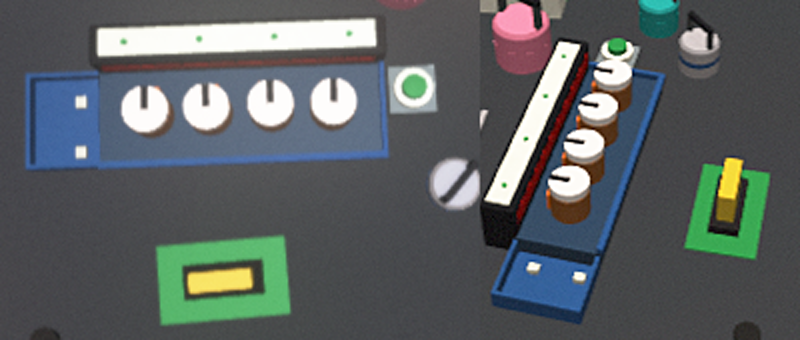

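All four jars stand on the plate with their stripes pointing at the scanner, and the chips are in the tray at (81,101) and (81,152). The scraper is on its pad at (222,280), and the button is at (413,87). Now press the button.

{"method": "step_arm", "body": {
  "series": [
    [0,-0.02,-0.03,0,0,0,0],
    [0,-0.045,-0.065,0,0,0,0],
    [0,-0.07,-0.1,0,0,0,0],
    [0,-0.095,-0.138,0,0,0,0],
    [0,-0.12,-0.175,0.01,0,0,0],
    [0,-0.138,-0.2,0.03,0,0,0],
    [0,-0.1432,-0.2092,0.06,0,0,0],
    [0,-0.1432,-0.2092,0.09,0,0,0],
    [0,-0.1432,-0.2092,0.113,0,0,0],
    [0,-0.1432,-0.2092,0.113,0,0,0],
    [0,-0.1432,-0.2092,0.113,0,0,0]
  ]
}}

```text
time_s: 49.58
tcp_pos: [0.6427, -0.2129, 0.0693]
eef_rot: [3.14, 0.001, -1.525]
contact_force: [-0.5, -0.1, 1.4]
finger_gap: -0.0001
finger_force: 0.0
```

{"method": "step_arm", "body": {
  "series": [
    [0,0,0,0.004,0,0,0],
    [0,0,0,0.008,0,0,0],
    [0,0,0,0.012,0,0,0],
    [0,0,0,0.015,0,0,0],
    [0,0,0,0.017,0,0,0],
    [0,0,0,0.019,0,0,0],
    [0,0,0,0.019,0,0,0],
    [0,0,0,0.019,0,0,0]
  ]
}}

```text
time_s: 50.25
tcp_pos: [0.6431, -0.2148, 0.0508]
eef_rot: [-3.141, -0.0, -1.527]
contact_force: [-0.5, -0.2, 1.7]
finger_gap: 0.0001
finger_force: 1.0
```

{"method": "step_arm", "body": {
  "series": [
    [0,0,0.0,0.001,0,0,0],
    [0,0,0,0.002,0,0,0],
    [0,0,0,0.003,0,0,0],
    [0,0,0,0.004,0,0,0],
    [0,0,0,0.005,0,0,0],
    [0,0,0,0.005,0,0,0]
  ]
}}

```text
time_s: 50.75
tcp_pos: [0.6431, -0.2148, 0.046]
eef_rot: [-3.141, -0.0, -1.527]
contact_force: [-2.9, -1.0, 7.5]
finger_gap: 0.0
finger_force: 3.5
```

{"method": "step_arm", "body": {
  "series": [
    [0,0,0,0.0007,0,0,0],
    [0,0,0,0.0014,0,0,0],
    [0,0,0,0.002,0,0,0],
    [0,0,0,0.002,0,0,0]
  ]
}}

```text
time_s: 51.08
tcp_pos: [0.6433, -0.2148, 0.0457]
eef_rot: [-3.14, -0.001, -1.527]
contact_force: [-10.5, 2.7, 27.6]
finger_gap: -0.0001
finger_force: 13.8
```

Bottomed: 27 N and the tool stopped moving. Retract.

{"method": "step_arm", "body": {
  "series": [
    [0,0,0,-0.005,0,0,0],
    [0,0,0,-0.02,0,0,0],
    [0,0,0,-0.05,0,0,0],
    [0,0,0,-0.09,0,0,0],
    [0,0,0,-0.13,0,0,0],
    [0,0.02,0.03,-0.15,0,0,0],
    [0,0.05,0.07,-0.15,0,0,0],
    [0,0.08,0.1,-0.15,0,0,0],
    [0,0.12,0.13,-0.15,0,0,0],
    [0,0.15,0.16,-0.15,0,0,0],
    [0,0.15,0.16,-0.15,0,0,0],
    [0,0.15,0.16,-0.15,0,0,0]
  ]
}}

```text
time_s: 52.08
tcp_pos: [0.4871, -0.3745, 0.1936]
eef_rot: [3.141, -0.001, -1.531]
contact_force: [-0.7, 0.4, 0.3]
finger_gap: -0.0001
finger_force: 0.0
```

```bash
python3 - <<'E'
from look import *
from cell import env
t,s=snap(env,"25")
for y in(-.105,-.035,.035,.105): placed(t,y)
C=cloud(t); H=cv2.cvtColor(t["image"],cv2.COLOR_BGR2HSV); x,y,z=C[...,0],C[...,1],C[...,2]
m=(H[...,0]>20)&(H[...,0]<35)&(H[...,1]>120)&(abs(x-.42)<.1)&(abs(y)<.1)&(z>.05); print("grip",C[m].mean(0))
stuff(s)
E
```

```text
placed -0.105 [ 0.2 -0.2] (np.float64(94.57156823716852), np.float64(1.0), np.float64(0.0)) 0.08384853631703773
placed -0.035 [ 1.4 -0.2] (np.float64(98.04312790695134), np.float64(3.0000000000000004), np.float64(0.0)) 0.08406877770623168
placed 0.035 [0.  0.2] (np.float64(95.1567474046904), np.float64(3.0000000000000004), np.float64(0.0005)) 0.08417262164852217
placed 0.105 [-0.2 -2.6] (np.float64(84.25416622386298), np.float64(1.0), np.float64(0.0005)) 0.08416453760308366
grip [0.4223 0.0043 0.064 ]
grip ((0.4234291613101959, 0.010185956954956055), (0.021663067862391472, 0.08042081445455551), 5.524586200714111) [0.4236 0.0092 0.0601]
white 23.51740145982246 191.2751547225778 31
white -36.056345130295824 191.8868528886405 30
```

```bash
python3 -c "
from cell import env
print(env.finish_job())"
```

```text
the job is handed in; nothing more can be done
None
```

The job is handed in; at the last look the canister was upright on the mat, both chips (the only two I found) in the tray, the scraper within about 2 mm of its pad's middle, and all four jars within about 3 mm of their places and 2° of square to the scanner before and after I pressed the button to its stop.

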